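# Tip the joint's balls into the narrow-necked jar and cap it

### The arm

A 6-joint arm with a two-finger parallel gripper is mounted at the origin on the work surface. World frame = base frame: x ahead of the robot, y to its left, z up, the work surface at z = 0. Lengths are in m, angles in rad, forces in N, time in s.
With the tool pointing down it reaches from about 0.225 to 0.875 m from the base axis. Payload 3.4 kg.
Tool frame: the origin (TCP) lies on the centre line of the jaws, within the pads' length; the fingertips stand 17 mm ahead of it and the grasp point (between the pads) lies 2 mm behind it (manip.finger_overhang is the distance from the TCP to the fingertips, in m); y points along the fingers, x is the direction in which the jaws open and shut, and the axes are right-handed (so a half turn about y gives the same grasp; the last joint's range is limited). The gripper opens to 85 mm and grips with 20 to 120 N. Pads are 22 mm wide; open, the fingers measure 114 mm over their backs; the gripper's body (76 mm by 85 mm) begins 54 mm behind the grasp point. The pads swing forward as they close: fully open they stand 13 mm farther back than shut.
Start: joints at [-1.361, 0.276, 1.505, -0, 1.361, -0.121], TCP at [0.187, -0.544, 0.248] pointing down, gripper open.
Joint ranges: [-2.89, 2.89], [-0.75, 2.08], [0.22, 2.7], [-1.18, 4.32], [0.11, 2.71], [-2.7, 2.7]. Speed limits (rad/s): [2.57, 2.57, 3.14, 3.14, 3.14, 3.14].

### API

Orientations are given as a unit quaternion [w, x, y, z].
In Python, from rig import manip gives the robot as it stands.
- The arm moves only by the tool arm_command, never from a script. Its argument "commands" is a list of rows, each a list of 3 entries, a list of its own where there are three numbers: the finger opening in cm, from 0 to 8.54, then the shift along the world's x, y, z in cm, then the turn about the world's z in rad. A call has 1 to 12 rows; each row shifts and turns the commanded pose from where the row before left it; what a row does not reach is not made up. A row lasts 1/10 s, in which the tool goes at most 50 mm and 8.59 degrees, less where a joint would pass 70% of its speed; a pose out of reach is approached as far as the arm can. A call with a gripper value outside its range is refused whole. The fingers move at their own pace and stop on an object; "grip_force" is the grip in N (left out, the last holds). Time passes only in rows, so rows that do not move let the fingers close. It gives the time, the measured TCP pose, the force and the opening at its end, in the units of the state.
- manip.get_state(): the state, without advancing time (a new reading comes with each control period).
- manip.get_image(name): name is "side" or "top" or "wrist"; returns a dict with "pixels" (420x560x3 uint8, red, green, blue), "range_z" (420x560 float32, m along the optical axis (not along the pixel's ray), 0 where there is no reading), "intrinsics" (3x3 intrinsics, pixels), "R" (3x3) and "t" (3): a world point X has camera coordinates R X + t. Camera axes: x right, y down, z forward; pixel columns grow to the right and rows downward; lengths in m; the calibration is good to about 2 mm. The wrist camera is an equidistant fisheye: a pixel r from the principal point sees the ray r / f radians off the axis. A picture is of the moment at which its call begins.
- manip.sign_off(): hands the job in, once; it reports no verdict.
The state is a dict: "clock": time; "qpos": joint angles; "qd": joint speeds; "effort": joint torques, N m; "position": TCP position; "ee_rot": TCP orientation; "contact_force": force on the tool from outside, world axes, zero at the start; "moment": the same for the moment, N m; "width": finger opening in m.
Only numpy, scipy, OpenCV 4.12 (cv2) and the standard library are available. Lean on these libraries where they do the work, as an engineer would, in place of code of your own. Each camera call takes 0.05 s, during which the arm holds its last target.

### The job

Tip the six loose steel balls out of the small spouted pan into the open narrow-necked jar: with the pan still level, rest the turned-down lip of its spout just inside the jar's mouth, and only then tilt it, so that no ball misses and lands on the bench. Then stand the empty pan upright on the bench, let go of it, and put the cap squarely on the jar, fully down. Keep the jar standing, and leave everything else where it is.

Things in the scene. Friction and masses are not known exactly. Their poses are not given: they have to be found in the camera images.
- pan: Loose sheet-steel parts pan, 0.2 kg, open on top, spout in front, straight black handle behind. Origin: underside, on the centreline where the sides start to taper; x along the spout, z up. Walls 34 mm high. 70 mm wide from x = -45 to 0 mm, tapering to a channel 33 mm wide (29 inside) at x = 38. Flat floor to x = 35 mm, then the channel's floor climbs at 27 degrees to the crest.
- pan_grip (a point): Centre of the pan's handle, where it is held: pan frame (-90, 0, 34) mm. The handle is a level bar 14 mm wide (pan y), 18 mm high (25 to 43 mm above the bench), from 45 to 139 mm behind the pan's origin. Same axes as the pan.
- pan_crest (a point): Underside of the spout's crest, pan frame (66, 0, 15.5) mm: the edge to rest on the rim and pivot on. The crest (2.5 mm thick) keeps the balls in while the pan is level. The channel's floor is level at 27 degrees of tilt, spout down, and slopes 20 degrees downhill at 47 degrees. Same axes as the pan.
- pan_lip (a point): Tip of the turned-down lip, middle of its 31 mm wide edge, pan frame (76, 0, 4.5) mm. From the crest the lip slopes down at 48 degrees, so with the pan level and the crest on a rim the tip hangs 11 mm below the rim. Side walls 18 mm high along the channel fall to 10 mm at the lip (33 mm wide outside; front corners at x = 84, z = 10 mm). Same axes as the pan.
- ball0_center (a point): Centre of one of the six loose bright steel balls, 14 mm across, 11 g; they lie loose on the pan's floor and roll freely.
- ball1_center (a point): Centre of one of the six loose bright steel balls, 14 mm across, 11 g; they lie loose on the pan's floor and roll freely.
- ball2_center (a point): Centre of one of the six loose bright steel balls, 14 mm across, 11 g; they lie loose on the pan's floor and roll freely.
- ball3_center (a point): Centre of one of the six loose bright steel balls, 14 mm across, 11 g; they lie loose on the pan's floor and roll freely.
- ball4_center (a point): Centre of one of the six loose bright steel balls, 14 mm across, 11 g; they lie loose on the pan's floor and roll freely.
- ball5_center (a point): Centre of one of the six loose bright steel balls, 14 mm across, 11 g; they lie loose on the pan's floor and roll freely.
- jar: Loose clear plastic jar, 0.25 kg, round: body 72 mm across up to 80 mm, sloping shoulder to 94 mm, neck 52 mm outside and 46 mm inside up to the rim at 115 mm. It stands open and empty. Origin: centre of the underside; z up. Inner floor at 5 mm.
- jar_mouth (a point): Centre of the jar's mouth, level with the rim, 115 mm above the jar's underside; z up.
- cap_center (a point): Centre, half-way up, of the loose black push-on cap, 31 mm high, 0.035 kg; z up. It lies right way up: skirt 63 mm across, 15 mm high, open below (58 mm inside, 12 mm deep: 3 mm loose all round on the neck), with a round finger grip 22 mm across on top, 15 to 31 mm above its lower edge. Fully down on the jar this point is 3.5 mm above the mouth's centre.
- grease_tub: White plastic tub with a grey lid, 73 mm across, 62 mm high, closed, loose. Origin: centre of the underside. Not to be moved.
- cv_cage: Dark steel ball cage, a ring 62 mm across, 24 mm high with six windows, loose. Origin: centre of the underside. Not to be moved.
- cv_race: Bright steel inner race, a thick ring 51 mm across, 24 mm high with six grooves, loose. Origin: centre of the underside. Not to be moved.
- wrench: Steel wrench 190 mm long lying flat, loose. Origin: on the bench at the middle; x along it. Not to be moved.
Things that resemble listed ones, but are neither listed nor needed, are in the scene too. What is shaped like the part that bears cap_center but green or yellow is not meant.

How it is judged:
On the way, in this order (a step that is already met when the one before it is completed fails the run):
1. the lip rests just inside the jar's mouth, touching the jar, with the pan still level within 17 degrees (z of pan_lip in the frame of jar_mouth between -0.04 and -0.001 m and horizontal distance between pan_lip and jar_mouth below 0.023 m and angle between pan's own z axis and vertical below 0.3 rad and contact force between pan and jar above 0.1 N), for 0.15 s.
2. all six balls are in the jar (horizontal distance between each of ball0_center, ball1_center, ball2_center, ball3_center, ball4_center, ball5_center and jar_mouth below 0.035 m and z of ball0_center in the frame of jar_mouth between -0.115 and -0.02 m and z of ball1_center in the frame of jar_mouth between -0.115 and -0.02 m and z of ball2_center in the frame of jar_mouth between -0.115 and -0.02 m and z of ball3_center in the frame of jar_mouth between -0.115 and -0.02 m and z of ball4_center in the frame of jar_mouth between -0.115 and -0.02 m and z of ball5_center in the frame of jar_mouth between -0.115 and -0.02 m), for 0.2 s.
3. the pan stands upright on the bench, let go (height (world z) of pan below 0.004 m and angle between pan's own z axis and vertical below 0.06 rad and contact force between the fingers and pan below 0.02 N), for 0.2 s.
At the end, for the whole second after the job is handed in: All six balls are in the jar, which stands upright; the cap sits on its neck right way up, fully down (within 2.5 mm), square (4.5 degrees) and centred within 5 mm; the pan stands flat on the bench (within 3 degrees), anywhere, let go; jar and pan are at rest (all of step 2 and all of step 3 and angle between jar's own z axis and vertical below 0.06 rad and height (world z) of jar below 0.004 m and horizontal distance between cap_center and jar_mouth below 0.005 m and z of cap_center in the frame of jar_mouth between 0.001 and 0.006 m and angle between the z axis of cap_center and the z axis of jar_mouth, either way round below 0.08 rad and angle between cap_center's own z axis and vertical below 0.15 rad and linear speed of each of jar, pan below 0.02 m/s); the robot touches nothing.
It fails at once if a ball falls on the bench (height (world z) of any of ball0_center, ball1_center, ball2_center, ball3_center, ball4_center, ball5_center below 0.0083 m).
It fails at once if the pan is tilted more than 26 degrees while a ball is still outside the jar and the lip is not inside the jar's mouth (angle between pan's own z axis and vertical above 0.45 rad and not (z of pan_lip in the frame of jar_mouth between -0.04 and -0.001 m and horizontal distance between pan_lip and jar_mouth below 0.023 m) and not ((horizontal distance between ball0_center and jar_mouth below 0.035 m and z of ball0_center in the frame of jar_mouth between -0.115 and -0.02 m) and (horizontal distance between ball1_center and jar_mouth below 0.035 m and z of ball1_center in the frame of jar_mouth between -0.115 and -0.02 m) and (horizontal distance between ball2_center and jar_mouth below 0.035 m and z of ball2_center in the frame of jar_mouth between -0.115 and -0.02 m) and (horizontal distance between ball3_center and jar_mouth below 0.035 m and z of ball3_center in the frame of jar_mouth between -0.115 and -0.02 m) and (horizontal distance between ball4_center and jar_mouth below 0.035 m and z of ball4_center in the frame of jar_mouth between -0.115 and -0.02 m) and (horizontal distance between ball5_center and jar_mouth below 0.035 m and z of ball5_center in the frame of jar_mouth between -0.115 and -0.02 m))).
It fails at once if the jar is tipped more than 17 degrees (angle between jar's own z axis and vertical above 0.3 rad).
It fails at once if the tub, the wrench, the cage or the race is shifted by more than 30 mm (distance of any of grease_tub, cv_cage, cv_race, wrench from where it was at the start of the episode above 0.03 m).
It also fails if it takes over 72 s, if anything falls off the work surface, if the arm or the gripper's body presses on something with over 40 N, if the wrist force passes 120 N, or if a joint passes its speed limit or range.

## Working session

There is one attempt and no reset: what is moved stays moved. The work goes in short steps, Python scripts to look and compute and a tool call to move; the robot and the scene stay as the last step left them, time stands still between calls to the robot, and variables do not carry over. Pictures are saved under pics/ and viewed, and the job is handed in when it is done.

Besides the shell and the picture viewer there is one more tool, called as name([rows], argument=value, ...), one row to a line, values as JSON. arm_command: Moves the arm, as the interface text tells. Its arguments: {"type":"object","properties":{"commands":{"type":"array"},"grip_force":{"type":"number"}},"required":["commands"]}

```bash
ls; mkdir -p pics
cat > h.py <<'E'
import numpy as np, cv2
from rig import manip
def save(name,fn):
    im=manip.get_image(name); cv2.imwrite('pics/'+fn,im['pixels'][:,:,::-1]); return im
def ray(im,u,v):
    K=im['intrinsics'];R=np.array(im['R']);t=np.array(im['t'])
    d=R.T@np.array([(u-K[0,2])/K[0,0],(v-K[1,2])/K[1,1],1]); return -R.T@t,d
def onz(im,u,v,z):
    c,d=ray(im,u,v); return c+d*(z-c[2])/d[2]
def pt(im,u,v):
    c,d=ray(im,u,v); return c+d*im['range_z'][int(round(v)),int(round(u))]
def cloud(im):
    K=im['intrinsics'];R=np.array(im['R']);t=np.array(im['t']);z=im['range_z']
    v,u=np.mgrid[0:z.shape[0],0:z.shape[1]]
    P=np.stack([(u-K[0,2])/K[0,0]*z,(v-K[1,2])/K[1,1]*z,z],-1)
    return (P-t)@R
def proj(im,X):
    p=np.array(im['R'])@np.array(X)+np.array(im['t']); q=np.array(im['intrinsics'])@p; return q[:2]/q[2]
E
python3 - <<'E'
from h import *
for n in('top','side','wrist'):
    im=save(n,n+'0.png'); print(n,im['intrinsics'].tolist(),np.round(-np.array(im['R']).T@im['t'],3),np.round(im['R'],2).tolist())
print(manip.get_state())
E
```

```text
pics
top [[427.7765485293908, 0.0, 278.83605467186544], [0.0, 427.7765485293908, 207.9298629370219], [0.0, 0.0, 1.0]] [0.32  0.01  0.933] [[-0.07, -1.0, -0.0], [-0.97, 0.06, -0.24], [0.24, -0.01, -0.97]]
side [[499.5204319358161, 0.0, 281.5139900272119], [0.0, 499.5204319358161, 210.174324118128], [0.0, 0.0, 1.0]] [0.4   0.83  0.881] [[-0.99, -0.12, -0.0], [-0.08, 0.67, -0.74], [0.09, -0.74, -0.67]]
wrist [[325.19226210127806, 0.0, 282.2960289835092], [0.0, 325.19226210127806, 208.01957245725373], [0.0, 0.0, 1.0]] [ 0.257 -0.519  0.373] [[0.32, -0.95, -0.0], [-0.9, -0.31, 0.29], [-0.28, -0.09, -0.96]]
{'clock': 0.15, 'qpos': array([-1.36098192e+00,  2.76483675e-01,  1.50583552e+00, -3.75850390e-06,
        1.36070479e+00, -1.20974637e-01]), 'qd': array([ 0.00226444, -0.00182918, -0.00455043,  0.00019004, -0.00067336,
       -0.00116088]), 'effort': array([ 1.92180931e-03, -4.17142582e+01, -2.46032953e+01, -1.38449068e-04,
        7.59344723e-03,  1.51513468e-06]), 'position': array([ 0.18668469, -0.54346445,  0.24762176]), 'ee_rot': array([ 0.57583812, -0.57515686,  0.41122991, -0.41048142]), 'contact_force': array([ 0.16324501, -0.88641379, -0.79493366]), 'moment': array([-0.00247248, -0.00919158, -0.01182279]), 'width': 0.08536938776319107}
```

View pics/top0.png

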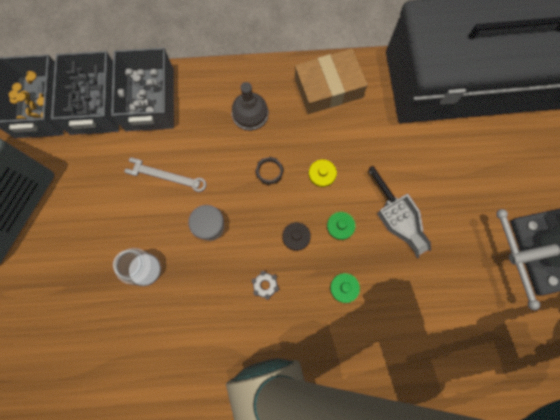

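View pics/side0.png

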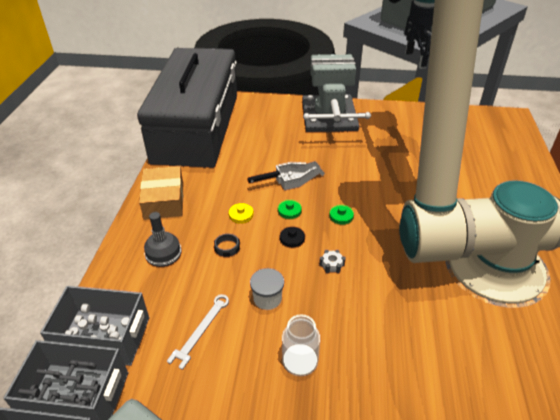

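View pics/wrist0.png

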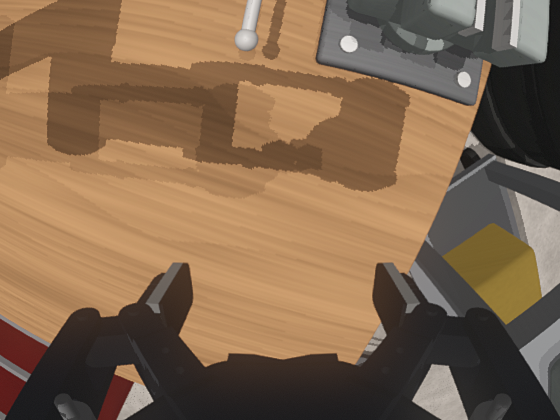

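Run:
```python
import cv2,numpy as np
t=cv2.imread('pics/top0.png');s=cv2.imread('pics/side0.png')
a=cv2.resize(t[235:300,95:180],(400,306),interpolation=2);b=cv2.resize(s[305:385,260:340],(306,306),interpolation=2)
c=cv2.resize(t[155:265,350:445],(400,463))[:290];c=cv2.resize(t[160:260,350:450],(290,290),interpolation=2);d=cv2.resize(s[155:205,240:335],(400,210));e=cv2.resize(t[210:310,250:370],(350,290))
o=np.zeros((600,800,3),np.uint8);o[:306,:400]=a;o[:306,410:716]=b;o[308:598,:290]=c;o[308:518,295:695]=d
cv2.imwrite('pics/z0.png',o)
cv2.imwrite('pics/z1.png',cv2.resize(t[200:310,245:375],(650,550)))
```

```text
(no output)
```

View pics/z0.png

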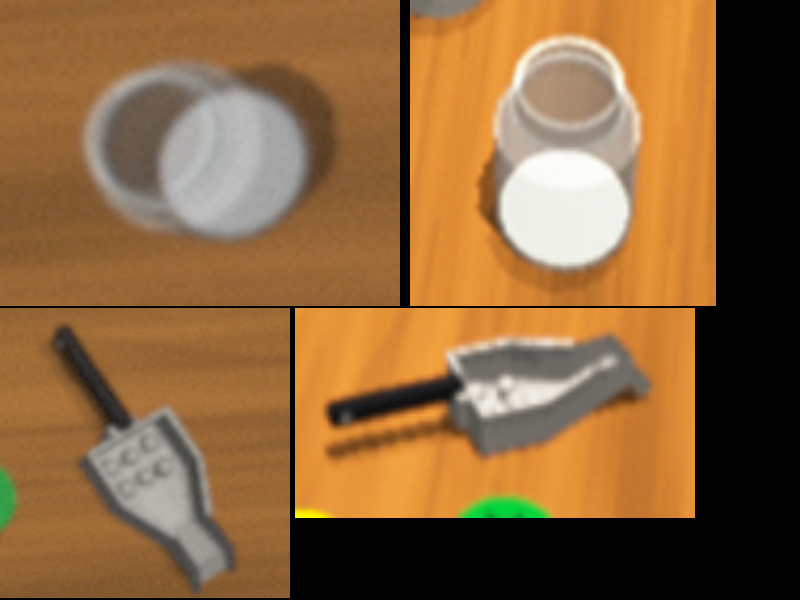

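View pics/z1.png

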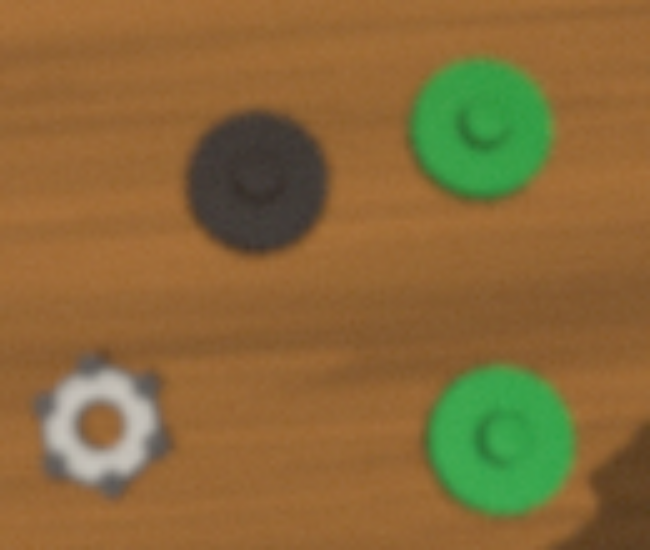

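Run:
```python
from h import *
T=manip.get_image('top');S=manip.get_image('side')
cv2.imwrite('pics/s.png',S['pixels'][:,:,::-1])
print('jar floor/rim top',onz(T,144.5,269.6,.004),onz(T,128.6,265.2,.115))
sx=lambda x:260+(x-410)/306*80
sy=lambda y:305+y/306*80
print('side floor',onz(S,sx(565),sy(208),.004),'rim outer ell',onz(S,sx(568),sy(82),.115))
# cap
for nm,im,box in(('top',T,(262,205,328,268)),('side',S,(270,222,312,254))):
    x0,y0,x1,y1=box; p=im['pixels'][y0:y1,x0:x1].astype(int)
    m=(p.max(2)<85)&((p.max(2)-p.min(2))<25)
    n,l,st,ce=cv2.connectedComponentsWithStats(m.astype(np.uint8)); i=1+st[1:,4].argmax()
    print(nm,st[i],ce[i]+[x0,y0], onz(im,*(ce[i]+[x0,y0]),.013))
# depth
C=cloud(T)
m=(C[:,:,2]>.008)&(T['range_z']>0)
def reg(box,lo=.008,hi=.2):
    x0,y0,x1,y1=box;c=C[y0:y1,x0:x1].reshape(-1,3);r=T['range_z'][y0:y1,x0:x1].ravel();return c[(r>0)&(c[:,2]>lo)&(c[:,2]<hi)]
for nm,b in(('cap',(262,205,328,268)),('tub',(180,198,232,248)),('race',(245,262,285,305)),('cage',(248,150,290,190)),('jar',(100,235,175,300)),('yel',(300,150,345,195)),('g1',(320,205,362,245)),('g2',(325,268,365,308)),('pan',(362,160,440,262))):
    q=reg(b); print(nm,len(q),np.round(q.min(0),3),np.round(q.max(0),3),np.round((q.min(0)+q.max(0))/2,3))
# handle
x0,y0,x1,y1=362,160,404,206
p=T['pixels'][y0:y1,x0:x1].astype(int);mh=(p.max(2)<60)&((p.max(2)-p.min(2))<22)
n,l,st,ce=cv2.connectedComponentsWithStats(mh.astype(np.uint8));i=1+st[1:,4].argmax()
ys,xs=np.where(l==i);W=np.array([onz(T,x+x0,y+y0,.043) for x,y in zip(xs,ys)])
c=W.mean(0);u,s,vt=np.linalg.svd(W-c);print('handle',len(W),c,vt[0],np.degrees(np.arctan2(vt[0][1],vt[0][0])))
a=(W-c)@vt[0];b=(W-c)@vt[1];print(a.min(),a.max(),np.percentile(b,[2,98]))
D=reg((362,160,440,262),.02)
print(np.round(np.percentile(D,[1,99],axis=0),3))
```

```text
jar floor/rim top [0.43189039 0.2954287  0.004     ] [0.42886959 0.29165968 0.115     ]
side floor [0.43004248 0.29814    0.004     ] rim outer ell [0.43092857 0.29840743 0.115     ]
top [ 22  18  26  27 536] [296.05970149 235.99813433] [ 0.4818367  -0.03649689  0.013     ]
side [ 10   6  24  19 370] [291.80540541 236.81351351] [ 0.4813124  -0.02845783  0.013     ]
cap 644 [ 0.453 -0.107  0.009] [ 0.516 -0.005  0.034] [ 0.484 -0.056  0.022]
tub 988 [0.482 0.117 0.008] [0.555 0.189 0.067] [0.519 0.153 0.038]
race 437 [0.353 0.012 0.008] [0.412 0.066 0.029] [0.383 0.039 0.018]
cage 268 [ 0.604 -0.018  0.008] [0.669 0.045 0.027] [0.637 0.013 0.018]
jar 1281 [0.398 0.26  0.008] [0.468 0.331 0.119] [0.433 0.295 0.063]
yel 579 [ 0.593 -0.138  0.008] [ 0.655 -0.075  0.035] [ 0.624 -0.106  0.021]
g1 635 [ 0.469 -0.168  0.008] [ 0.532 -0.104  0.035] [ 0.5   -0.136  0.021]
g2 692 [ 0.335 -0.161  0.009] [ 0.397 -0.099  0.036] [ 0.366 -0.13   0.022]
pan 1385 [ 0.419 -0.323  0.008] [ 0.625 -0.205  0.048] [ 0.522 -0.264  0.028]
handle 180 [ 0.57716455 -0.22873806  0.043     ] [-8.95396597e-01 -4.45269507e-01 -9.55750106e-18] -153.5594169586807
-0.043187743726237834 0.04150069390672198 [-0.00535138  0.00516903]
[[ 0.429 -0.317  0.02 ]
 [ 0.619 -0.208  0.045]]
```

Run:
```python
from h import *
print(manip.finger_overhang)
T=manip.get_image('top');C=cloud(T)
c=C[160:262,362:445].reshape(-1,3);D=c[(c[:,2]>.012)&(c[:,2]<.07)]
d=np.array([-.8954,-.4453]);n=np.array([.4453,-.8954]);c0=np.array([.5772,-.2287])
a=(D[:,:2]-c0)@d;b=(D[:,:2]-c0)@n
for lo in np.arange(-.06,.19,.01):
    k=(a>=lo)&(a<lo+.01)
    if k.any(): print(round(lo,3),k.sum(),np.round([b[k].min(),b[k].max(),(b[k].min()+b[k].max())/2,D[k,2].max()],4))
print(a.min(),a.max())
S=manip.get_image('side');C=cloud(S)
c=C[150:200,240:330].reshape(-1,3);D=c[(c[:,2]>.012)&(c[:,2]<.07)]
a=(D[:,:2]-c0)@d;b=(D[:,:2]-c0)@n
print('side',a.min(),a.max(),[ (round(lo,2),np.round([b[(a>=lo)&(a<lo+.02)].min(),b[(a>=lo)&(a<lo+.02)].max()],4).tolist()) for lo in np.arange(-.04,.16,.02)])
```

```text
0.017
-0.06 1 [0.0013 0.0013 0.0013 0.0389]
-0.05 25 [-0.0045  0.0086  0.0021  0.0455]
-0.04 36 [-0.0048  0.0092  0.0022  0.0451]
-0.03 32 [-0.0041  0.0096  0.0028  0.0456]
-0.02 34 [-0.0038  0.0097  0.003   0.0457]
-0.01 32 [-0.0038  0.008   0.0021  0.046 ]
0.0 33 [-0.0037  0.0098  0.003   0.0469]
0.01 34 [-0.0043  0.0111  0.0034  0.0463]
0.02 34 [-0.0041  0.009   0.0025  0.0465]
0.03 51 [-0.0087  0.0163  0.0038  0.0463]
0.04 114 [-0.0321  0.0392  0.0036  0.0448]
0.05 94 [-0.0329  0.0395  0.0033  0.0377]
0.06 78 [-0.0321  0.0403  0.0041  0.0395]
0.07 94 [-0.033   0.0395  0.0032  0.0395]
0.08 86 [-0.0316  0.039   0.0037  0.0422]
0.09 47 [-0.0315  0.0386  0.0036  0.0404]
0.1 52 [-0.0264  0.0338  0.0037  0.0383]
0.11 53 [-0.0212  0.028   0.0034  0.0391]
0.12 51 [-0.017   0.0228  0.0029  0.0395]
0.13 52 [-0.0134  0.0207  0.0037  0.0374]
0.14 88 [-0.0136  0.0212  0.0038  0.0384]
0.15 85 [-0.0129  0.0209  0.004   0.038 ]
0.16 31 [-0.013   0.0214  0.0042  0.0298]
0.17 3 [-0.0111  0.0199  0.0044  0.0156]
-0.05002510403669871 0.1719715501152092
side -0.04934343261883223 0.17005312870602388 [(np.float64(-0.04), [-0.0085, 0.0096]), (np.float64(-0.02), [-0.0088, 0.0082]), (np.float64(0.0), [-0.008, 0.0123]), (np.float64(0.02), [-0.0146, 0.0053]), (np.float64(0.04), [-0.0367, 0.0369]), (np.float64(0.06), [-0.0384, 0.0406]), (np.float64(0.08), [-0.0381, 0.0396]), (np.float64(0.1), [-0.0322, 0.0351]), (np.float64(0.12), [-0.0218, 0.0251]), (np.float64(0.14), [-0.0183, 0.0225])]
```

Run:
```python
from h import *
T=manip.get_image('top');C=cloud(T)
c=C[195:320,490:560].reshape(-1,3);c=c[c[:,2]>.02];print(c.min(0),c.max(0))
for x0 in np.arange(.2,.7,.05):
    k=(c[:,0]>=x0)&(c[:,0]<x0+.05)
    if k.any():print(x0,c[k].min(0),c[k].max(0))
```

```text
[ 0.29848754 -0.61499076  0.02008937] [0.50439226 0.00985492 0.93274167]
0.25 [ 0.29848754 -0.47191579  0.09916014] [ 0.29909369 -0.46395842  0.10607579]
0.3 [ 0.30011437 -0.57707517  0.02012728] [0.3499672  0.00985492 0.93274167]
0.35 [ 0.35001797 -0.58316827  0.02010396] [ 0.3999931  -0.44590612  0.11509983]
0.39999999999999997 [ 0.40002476 -0.56760081  0.02041998] [ 0.4499758  -0.44203572  0.12571384]
0.44999999999999996 [ 0.45011074 -0.61319377  0.02008937] [ 0.49972022 -0.43257821  0.11275843]
0.49999999999999994 [ 0.50012394 -0.61499076  0.02040194] [ 0.50439226 -0.58856603  0.02570472]
```

arm_command([
  [8.5,[2,1.6,0],0.01],
  [8.5,[3.5,2.8,0],0.01],
  [8.5,[3.7,2.95,-1],0.015],
  [8.5,[3.7,2.95,-1],0.015],
  [8.5,[3.7,2.95,-1],0.015],
  [8.5,[3.7,2.95,-1],0.015],
  [8.5,[3.7,2.95,-1],0.015],
  [8.5,[3.7,2.95,-1],0.012],
  [8.5,[3.7,3.0,-1],0.01],
  [8.5,[3.5,3.0,-1],0.01],
  [8.5,[2.7,2.4,-1],0.01],
  [8.5,[1.6,1.8,-1],0],
], grip_force=100)

```text
clock: 1.6
position: [0.581, -0.2189, 0.1478]
ee_rot: [0.603, -0.602, 0.369, -0.37]
contact_force: [0.4, -0.0, -0.1]
width: 0.0851
```

arm_command([
  [8.5,[0,0,0],0],
])

```text
clock: 1.7
position: [0.58, -0.2178, 0.1466]
ee_rot: [0.603, -0.603, 0.37, -0.368]
contact_force: [-1.2, 0.2, 0.2]
width: 0.0853
```

```bash
cat >> h.py <<'E'
from scipy.spatial.transform import Rotation as Ro
def st():
    s=manip.get_state();q=s['ee_rot'];R=Ro.from_quat([q[1],q[2],q[3],q[0]]).as_matrix()
    print('t',round(s['clock'],2),'pos',np.round(s['position'],4),'yaw',round(np.degrees(np.arctan2(R[1,0],R[0,0])),2),'ydir',np.round(R[:,1],3),'F',np.round(s['contact_force'],2),'M',np.round(s['moment'],2),'w',round(s['width'],4),'q',np.round(s['qpos'],2));return s
E
python3 - <<'E'
from h import *
st();save('wrist','w1.png');save('side','s1.png')
E
```

```text
t 1.7 pos [ 0.58   -0.2178  0.1466] yaw -62.98 ydir [-0.002  0.002 -1.   ] F [-1.22  0.2   0.16] M [0.02 0.08 0.07] w 0.0853 q [-0.47  0.41  1.56  0.    1.17  0.63]
```

View pics/w1.png

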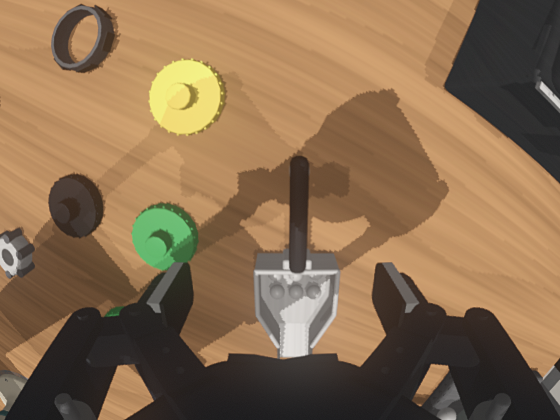

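arm_command([
  [8.5,[0,-0.6,-1.5],0],
  [8.5,[0,-0.6,-2.5],0],
  [8.5,[0,0,-2.5],0],
  [8.5,[0,0,-2],0],
  [8.5,[0,0,-1],0],
  [8.5,[0,0,0],0],
])

```text
clock: 2.4
position: [0.5774, -0.2335, 0.0525]
ee_rot: [-0.602, 0.602, -0.372, 0.37]
contact_force: [-0.9, -0.2, -0.0]
width: 0.0851
```

Run:
```python
from h import *
st();save('wrist','w2.png')
```

```text
t 2.4 pos [ 0.5774 -0.2335  0.0525] yaw -63.27 ydir [-0.002  0.001 -1.   ] F [-0.92 -0.15 -0.01] M [0.08 0.05 0.  ] w 0.0851 q [-0.5   0.51  1.66 -0.    0.97  0.61]
```

View pics/w2.png

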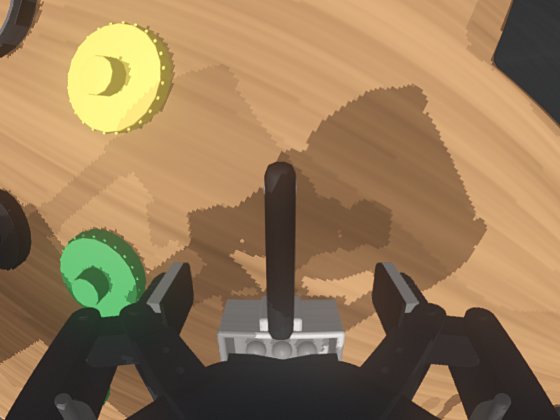

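arm_command([
  [8.5,[0.2,0.3,-0.5],0],
  [8.5,[0,0,-1.0],0],
  [8.5,[0,0,-0.55],0],
  [8.5,[0,0,0],0],
  [1,[0,0,0],0],
  [1,[0,0,0],0],
  [1,[0,0,0],0],
  [1,[0,0,0],0],
  [1,[0,0,0],0],
  [1,[0,0,0],0],
  [1,[0,0,0],0],
  [1,[0,0,0],0],
], grip_force=110)

```text
clock: 3.65
position: [0.5809, -0.23, 0.0332]
ee_rot: [-0.602, 0.602, -0.37, 0.371]
contact_force: [0.1, -0.5, 3.0]
width: 0.0123
```

Run:
```python
from h import *
st();save('wrist','w3.png');save('side','s3.png')
```

```text
t 3.65 pos [ 0.5809 -0.23    0.0332] yaw -63.19 ydir [ 0.001 -0.    -1.   ] F [ 0.05 -0.51  3.03] M [-0.01  0.12  0.  ] w 0.0123 q [-0.49  0.53  1.68 -0.    0.93  0.61]
```

View pics/w3.png

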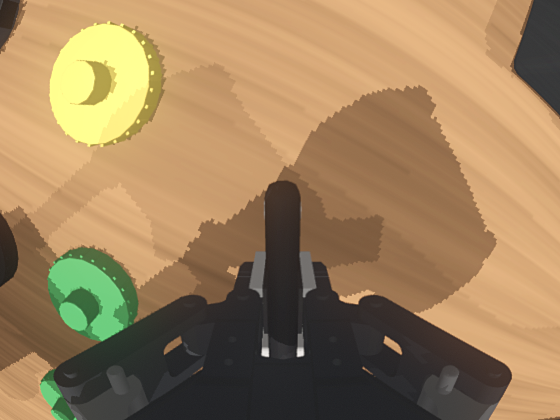

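arm_command([
  [1,[0,0,0.3],0],
  [1,[0,0,0.8],0],
  [1,[0,0,1.2],0],
  [1,[0,0,1.2],0],
  [1,[0,0,1.0],0],
  [1,[0,0,0.5],0],
  [1,[0,0,0],0],
  [1,[0,0,0],0],
])

```text
clock: 4.55
position: [0.5806, -0.2298, 0.0828]
ee_rot: [-0.602, 0.602, -0.371, 0.37]
contact_force: [-1.0, 0.0, -3.1]
width: 0.0122
```

Run:
```python
from h import *
st();im=save('side','s4.png');T=save('top','t4.png')
a=cv2.resize(cv2.imread('pics/s4.png')[130:210,230:340],(660,480),interpolation=2);cv2.imwrite('pics/s4z.png',a)
```

```text
t 4.55 pos [ 0.5806 -0.2298  0.0828] yaw -63.2 ydir [-0.  0. -1.] F [-0.95  0.02 -3.08] M [ 0.1  -0.16  0.05] w 0.0122 q [-0.49  0.48  1.63 -0.    1.04  0.61]
```

View pics/s4z.png

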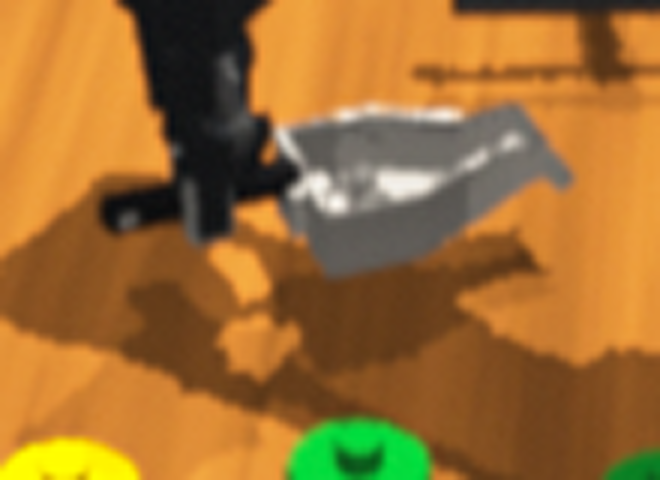

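View pics/t4.png

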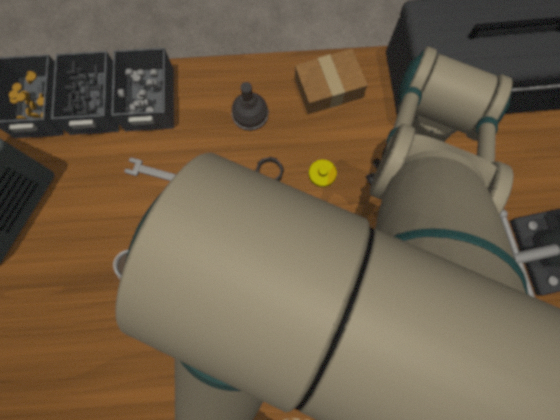

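arm_command([
  [1,[0,0,0.5],0],
  [1,[0,0,1.0],0],
  [1,[0,0.5,1.5],0],
  [1,[0,1.0,1.7],0],
  [1,[0,1.5,1.7],0],
  [1,[0,2.0,1.3],0],
  [1,[0,2.5,1.0],0],
  [1,[0,3.0,0.5],0],
  [1,[0,3.0,0.2],0],
  [1,[0.1,3.0,0],0],
  [1,[0.1,3.0,0],0],
  [1,[0.1,3.0,0],0],
])

```text
clock: 5.85
position: [0.5834, -0.0028, 0.1775]
ee_rot: [0.602, -0.602, 0.37, -0.371]
contact_force: [0.5, -0.1, -2.6]
width: 0.0123
```

arm_command([
  [1,[0.1,3.0,0],0],
  [1,[0.1,3.0,0],0],
  [1,[0.1,3.0,0],0],
  [1,[0.1,3.0,0],0],
  [1,[0.1,3.0,0],0],
  [1,[0.1,3.0,0],0],
  [1,[0.1,3.0,0],0],
  [1,[0,3.0,0],0],
  [1,[0,2.7,0],0],
  [1,[0,2.3,0],0],
  [1,[0,1.9,0],0],
  [1,[0,1.5,0],0],
])

```text
clock: 7.05
position: [0.5903, 0.3208, 0.1771]
ee_rot: [0.602, -0.602, 0.37, -0.37]
contact_force: [-0.0, 0.0, -2.6]
width: 0.0121
```

Run:
```python
from h import *
st();save('side','s5.png')
```

```text
t 7.05 pos [0.5903 0.3208 0.1771] yaw -63.14 ydir [ 0. -0. -1.] F [-0.02  0.02 -2.6 ] M [ 0.09 -0.22  0.  ] w 0.0121 q [ 0.39  0.46  1.39 -0.    1.29  1.5 ]
```

View pics/s5.png

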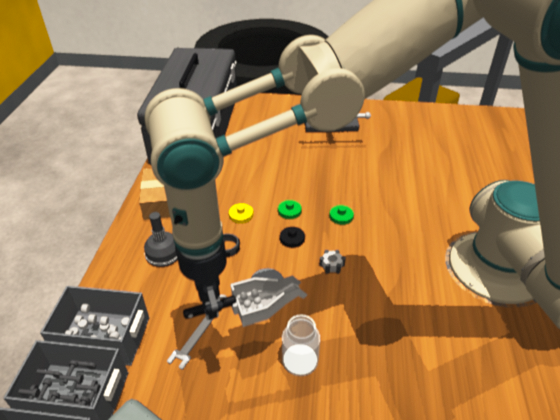

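arm_command([
  [1,[0,1.3,0],0],
  [1,[0,1.2,0],0],
  [1,[0,1.1,0],0],
  [1,[0,0.8,0],0],
  [1,[0,0.5,0],0],
  [1,[0,0.3,0],0],
  [1,[0,0,0],0],
  [1,[0,0,0],0],
])

```text
clock: 7.9
position: [0.5908, 0.3708, 0.1768]
ee_rot: [-0.602, 0.602, -0.37, 0.371]
contact_force: [0.3, -0.1, -2.0]
width: 0.0121
```

Run:
```python
from h import *
st();im=save('side','s6.png');save('top','t6.png')
cv2.imwrite('pics/s6z.png',cv2.resize(cv2.imread('pics/s6.png')[260:390,170:340],(785,600),interpolation=2))
d=np.array([-.8926,-.4509,0])
s=manip.get_state();g=s['position']
for nm,a,z in(('lip',.167,.0045),('crest',.157,.0155)): print(nm,proj(im,g+a*d+[0,0,z-.0332]))
print('jar rim',proj(im,[.431,.2955,.115]))
```

```text
t 7.9 pos [0.5908 0.3708 0.1768] yaw -63.21 ydir [-0.    -0.001 -1.   ] F [ 0.29 -0.05 -2.01] M [-0.02 -0.17  0.02] w 0.0121 q [ 0.46  0.5   1.33 -0.    1.32  1.56]
lip [295.82061109 313.51916887]
crest [290.61352045 311.37031961]
jar rim [301.41078053 325.09682693]
```

View pics/s6z.png

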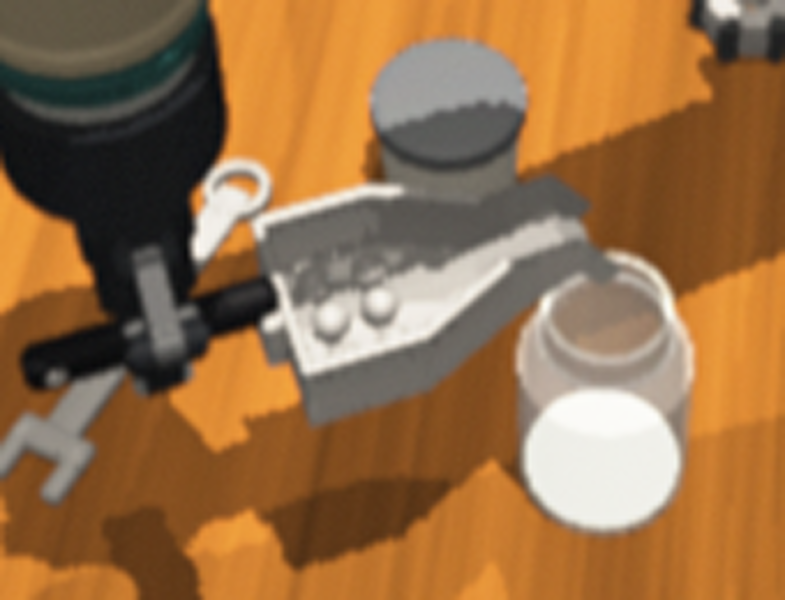

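View pics/t6.png

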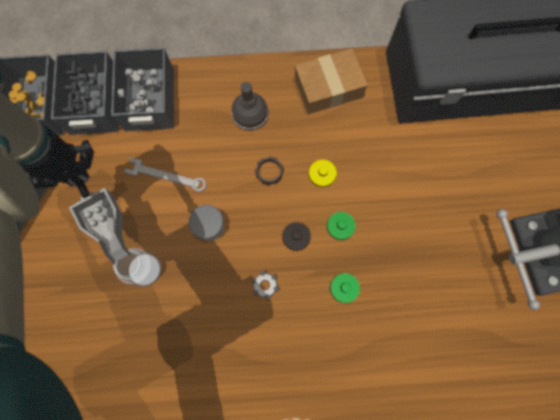

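Run:
```python
from h import *
s=st();g=s['position'];d=np.array([-.8926,-.4509]);n=np.array([.4509,-.8926])
S=manip.get_image('side');T=manip.get_image('top')
for nm,im in(('side',S),('top',T)):
    C=cloud(im).reshape(-1,3);r=im['range_z'].ravel()
    k=(r>0)&(C[:,2]>.138)&(C[:,2]<.19);C=C[k];a=(C[:,:2]-g[:2])@d;b=(C[:,:2]-g[:2])@n
    w=(a>.04)&(a<.19)&(abs(b)<.05);a,b,z=a[w],b[w],C[w,2]
    print(nm,len(a),'amax',a.max())
    for lo in np.arange(.04,.18,.01):
        k=(a>=lo)&(a<lo+.01)
        if k.any():print(round(lo,2),k.sum(),np.round([b[k].min(),b[k].max(),z[k].max(),z[k].min()],4))
    C=cloud(im).reshape(-1,3);k=(r>0)&(C[:,2]>.108)&(C[:,2]<.122)&(np.hypot(C[:,0]-.431,C[:,1]-.2955)<.035);q=C[k]
    if k.sum()>5:
        A=np.c_[2*q[:,:2],np.ones(len(q))];x=np.linalg.lstsq(A,(q[:,:2]**2).sum(1),rcond=None)[0]
        print('rim',k.sum(),x[:2],np.sqrt(x[2]+x[0]**2+x[1]**2),q[:,2].mean(),q.min(0),q.max(0))
t=cv2.imread('pics/t6.png');cv2.imwrite('pics/t6z.png',cv2.resize(t[170:300,50:190],(646,600),interpolation=2))
```

```text
t 8.0 pos [0.5908 0.3707 0.1769] yaw -63.22 ydir [-0. -0. -1.] F [ 0.9  -0.1  -2.14] M [ 0.09 -0.17 -0.08] w 0.0123 q [ 0.46  0.5   1.33 -0.    1.32  1.56]
side 2676 amax 0.17536894843713877
0.04 220 [-0.0379  0.0351  0.187   0.1423]
0.05 213 [-0.0378  0.0355  0.1807  0.1421]
0.06 279 [-0.0374  0.0356  0.1813  0.1415]
0.07 263 [-0.0383  0.0366  0.1799  0.1395]
0.08 277 [-0.0377  0.0355  0.1805  0.1414]
0.09 243 [-0.0379  0.0351  0.1803  0.1413]
0.1 233 [-0.0336  0.03    0.1821  0.1409]
0.11 218 [-0.0282  0.0257  0.1798  0.141 ]
0.12 178 [-0.0235  0.0193  0.1808  0.1419]
0.13 150 [-0.0194  0.0175  0.1795  0.1444]
0.14 153 [-0.0192  0.0165  0.1797  0.1476]
0.15 130 [-0.0192  0.0167  0.1798  0.1541]
0.16 95 [-0.0191  0.0177  0.1757  0.1476]
0.17 24 [-0.0184  0.0173  0.16    0.1473]
rim 168 [0.43145552 0.29897955] 0.024416041940408507 0.11291348759474654 [0.40570501 0.27073304 0.10806173] [0.45715861 0.32587003 0.11787371]
top 2452 amax 0.1745923793204286
0.04 405 [-0.0355  0.0372  0.1872  0.1433]
0.05 170 [-0.0346  0.0367  0.1805  0.1424]
0.06 267 [-0.0349  0.0374  0.1819  0.1423]
0.07 183 [-0.0346  0.0372  0.1824  0.1423]
0.08 256 [-0.0346  0.0373  0.1815  0.1427]
0.09 207 [-0.0341  0.0368  0.1808  0.1419]
0.1 178 [-0.0309  0.0324  0.1801  0.1422]
0.11 152 [-0.025   0.0277  0.1827  0.1408]
0.12 136 [-0.0212  0.023   0.1809  0.1423]
0.13 111 [-0.0153  0.0184  0.1794  0.1466]
0.14 105 [-0.0158  0.0183  0.1794  0.1519]
0.15 126 [-0.0156  0.0183  0.1806  0.1563]
0.16 141 [-0.0157  0.0183  0.1777  0.1447]
0.17 15 [-0.0154  0.0182  0.1603  0.1518]
rim 136 [0.43344626 0.29600371] 0.02430258689285912 0.11365824220733875 [0.40849524 0.27067081 0.10804962] [0.45867435 0.32237844 0.11843828]
```

View pics/t6z.png

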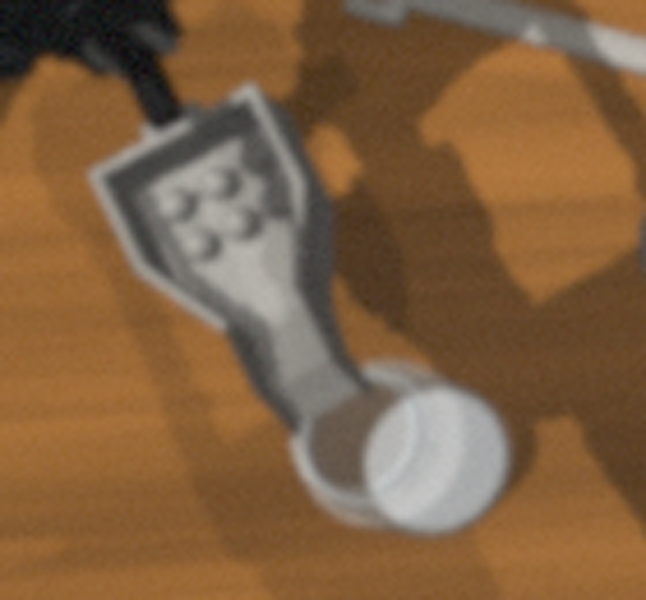

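arm_command([
  [1,[0,0.35,0],0],
  [1,[0,0.35,-0.3],0],
  [1,[0,0,-0.7],0],
  [1,[0,0,-0.9],0],
  [1,[0,0,-0.8],0],
  [1,[0,0,-0.4],0],
  [1,[0,0,0],0],
  [1,[0,0,0],0],
])

```text
clock: 8.9
position: [0.5908, 0.3781, 0.1457]
ee_rot: [-0.602, 0.602, -0.37, 0.371]
contact_force: [-0.3, -0.4, -2.9]
width: 0.0121
```

Run:
```python
from h import *
st();save('side','s7.png');save('top','t7.png')
t=cv2.imread('pics/t7.png');s=cv2.imread('pics/s7.png')
cv2.imwrite('pics/z7.png',np.hstack([cv2.resize(t[215:300,80:180],(400,340),interpolation=2),cv2.resize(s[280:380,230:345],(391,340),interpolation=2)]))
```

```text
t 8.9 pos [0.5908 0.3781 0.1457] yaw -63.2 ydir [ 0. -0. -1.] F [-0.34 -0.4  -2.86] M [ 0.12 -0.14  0.04] w 0.0121 q [ 0.47  0.53  1.36 -0.    1.26  1.57]
```

View pics/z7.png

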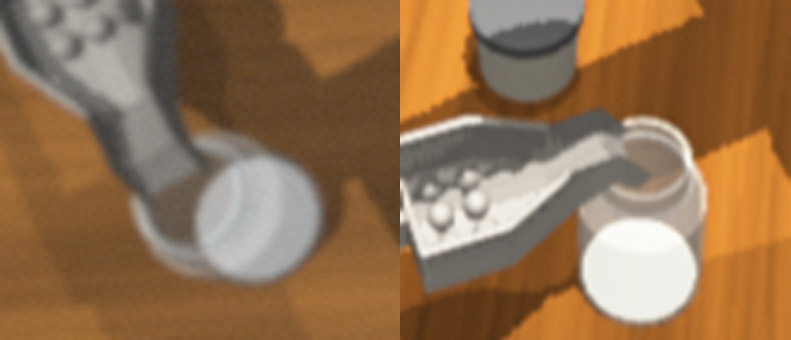

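arm_command([
  [1,[0,0,-0.3],0],
  [1,[0,0,-0.3],0],
  [1,[0,0,-0.15],0],
  [1,[0,0,0],0],
])

```text
clock: 9.4
position: [0.5905, 0.3779, 0.1379]
ee_rot: [-0.602, 0.603, -0.371, 0.37]
contact_force: [0.5, -0.2, -2.8]
width: 0.0121
```

arm_command([
  [1,[0,0,-0.1],0],
  [1,[0,0,0],0],
])

```text
clock: 9.6
position: [0.5907, 0.378, 0.1374]
ee_rot: [-0.602, 0.602, -0.37, 0.37]
contact_force: [-0.3, -0.7, -2.6]
width: 0.0122
```

arm_command([
  [1,[0,0,-0.1],0],
  [1,[0,0,0],0],
])

```text
clock: 9.8
position: [0.5908, 0.3781, 0.1365]
ee_rot: [-0.602, 0.602, -0.37, 0.371]
contact_force: [0.2, -0.1, -0.5]
width: 0.0122
```

arm_command([
  [1,[0,0,-0.05],0],
  [1,[0,0,0],0],
  [1,[0,0,0],0],
])

```text
clock: 10.1
position: [0.5908, 0.3782, 0.1361]
ee_rot: [0.602, -0.602, 0.37, -0.371]
contact_force: [-0.4, 0.6, 0.0]
width: 0.0118
```

```bash
cat > v.py <<'E'
import sys
from h import *
n=sys.argv[1]
st();save('side','s%s.png'%n);save('top','t%s.png'%n)
t=cv2.imread('pics/t%s.png'%n);s=cv2.imread('pics/s%s.png'%n)
cv2.imwrite('pics/z%s.png'%n,np.hstack([cv2.resize(t[190:300,60:180],(393,360),interpolation=2),cv2.resize(s[270:380,210:335],(406,360),interpolation=2)]))
E
python3 v.py 8
```

```text
t 10.1 pos [0.5908 0.3782 0.1361] yaw -63.19 ydir [ 0. -0. -1.] F [-0.39  0.64  0.05] M [-0.21  0.28  0.07] w 0.0118 q [ 0.47  0.53  1.37 -0.    1.24  1.57]
```

View pics/z8.png

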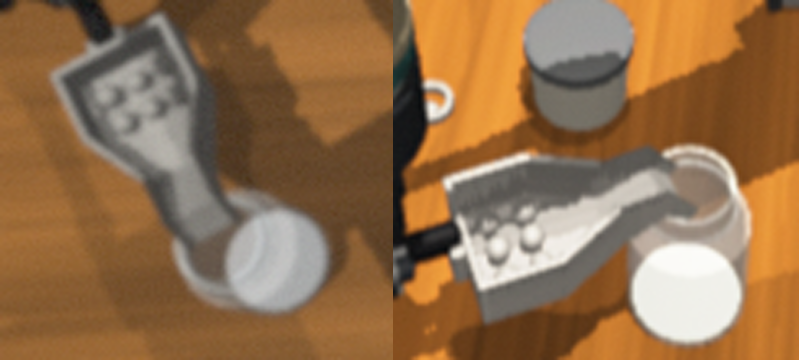

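arm_command([
  [1,[0,0,0],0],
  [1,[0,0,0],0],
], grip_force=20)

```text
clock: 10.4
position: [0.5908, 0.3781, 0.1359]
ee_rot: [0.602, -0.602, 0.37, -0.371]
contact_force: [-0.6, 0.0, 0.8]
width: 0.0124
```

arm_command([
  [1,[0,0,0.2],0],
  [1,[0,0,0.2],0],
  [1,[0,0,0],0],
])

```text
clock: 10.7
position: [0.591, 0.3784, 0.1398]
ee_rot: [0.603, -0.602, 0.37, -0.371]
contact_force: [1.1, -1.0, -3.0]
width: 0.0124
```

```bash
python3 v.py 9
```

```text
t 10.7 pos [0.591  0.3784 0.1398] yaw -63.2 ydir [ 0.001  0.    -1.   ] F [ 1.14 -0.96 -3.01] M [ 0.05 -0.14 -0.01] w 0.0124 q [0.47 0.53 1.37 0.   1.24 1.57]
```

View pics/z9.png

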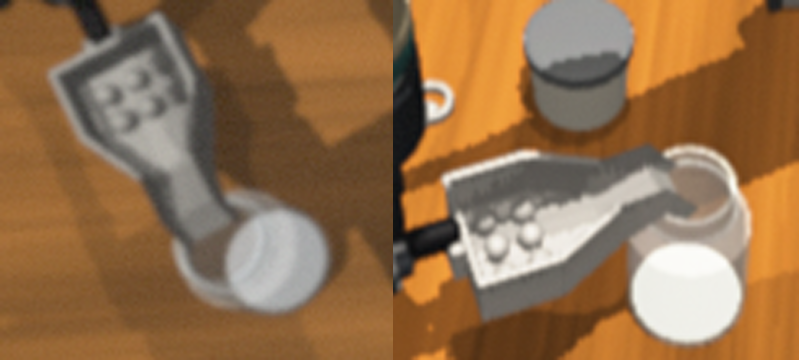

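arm_command([
  [1,[0,0,-0.35],0],
  [1.2,[0,0,0],0],
  [1.25,[0,0,0],0],
  [1.25,[0,0,0],0],
])

```text
clock: 11.2
position: [0.591, 0.3782, 0.1366]
ee_rot: [0.602, -0.602, 0.37, -0.371]
contact_force: [0.3, -0.1, -0.8]
width: 0.0131
```

arm_command([
  [1.25,[0,0,0.2],0],
  [1.25,[0,0,0.2],0],
  [1.25,[0,0,0],0],
])

```text
clock: 11.5
position: [0.5907, 0.3782, 0.1404]
ee_rot: [0.602, -0.602, 0.371, -0.37]
contact_force: [-0.2, 0.3, -3.4]
width: 0.0126
```

arm_command([
  [1.3,[0,0,0],0],
  [1.3,[0,0,0],0],
  [1.3,[0,0,0],0],
])

```text
clock: 11.8
position: [0.5906, 0.3781, 0.1401]
ee_rot: [-0.602, 0.602, -0.371, 0.37]
contact_force: [0.2, 0.3, -2.9]
width: 0.0132
```

arm_command([
  [1.35,[0,0,0],0],
  [1.35,[0,0,0],0],
  [1.35,[0,0,0],0],
])

```text
clock: 12.1
position: [0.5907, 0.3782, 0.1403]
ee_rot: [-0.602, 0.602, -0.37, 0.371]
contact_force: [0.3, 0.2, -2.6]
width: 0.0134
```

arm_command([
  [1.38,[0,0,0],0],
  [1.38,[0,0,0],0],
])

```text
clock: 12.3
position: [0.5906, 0.378, 0.1404]
ee_rot: [-0.602, 0.602, -0.37, 0.37]
contact_force: [-0.4, 0.0, -2.1]
width: 0.0136
```

arm_command([
  [1.41,[0,0,0],0],
  [1.41,[0,0,0],0],
])

```text
clock: 12.5
position: [0.591, 0.3783, 0.1409]
ee_rot: [0.603, -0.602, 0.37, -0.371]
contact_force: [-0.5, -0.4, 0.0]
width: 0.0134
```

```bash
python3 v.py 10;  python3 -c "
from h import *
save('wrist','w10.png')"
```

```text
t 12.5 pos [0.591  0.3783 0.1409] yaw -63.2 ydir [ 0.001  0.    -1.   ] F [-0.48 -0.38  0.01] M [ 0.02 -0.01 -0.01] w 0.0134 q [0.47 0.53 1.37 0.   1.24 1.57]
```

View pics/z10.png

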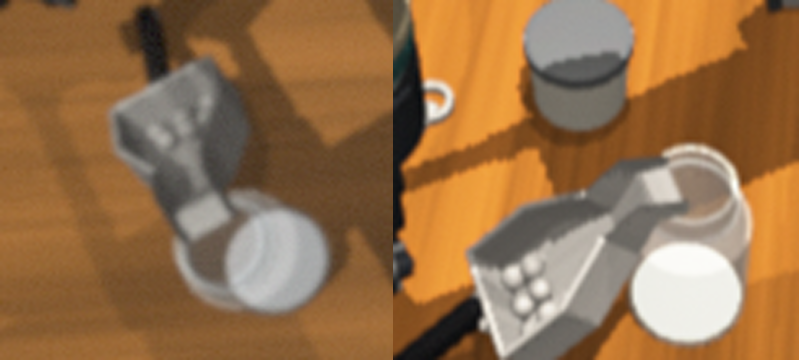

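View pics/w10.png

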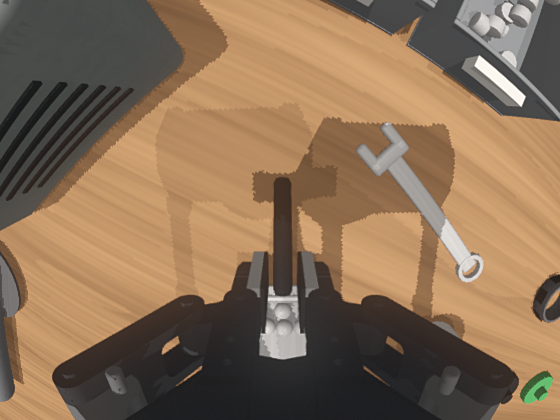

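```bash
cp pics/t10.png pics/t10a.png; cp pics/s10.png pics/s10a.png; python3 v.py 11; python3 -c "
import cv2;cv2.imwrite('pics/s11b.png',cv2.resize(cv2.imread('pics/s11.png')[240:400,150:350],(750,600)))"
```

```text
t 12.65 pos [0.5909 0.3783 0.1407] yaw -63.2 ydir [ 0.001  0.    -1.   ] F [ 0.34 -0.29 -0.39] M [-0.01  0.02  0.02] w 0.0138 q [ 0.47  0.53  1.37 -0.    1.24  1.57]
```

View pics/z11.png

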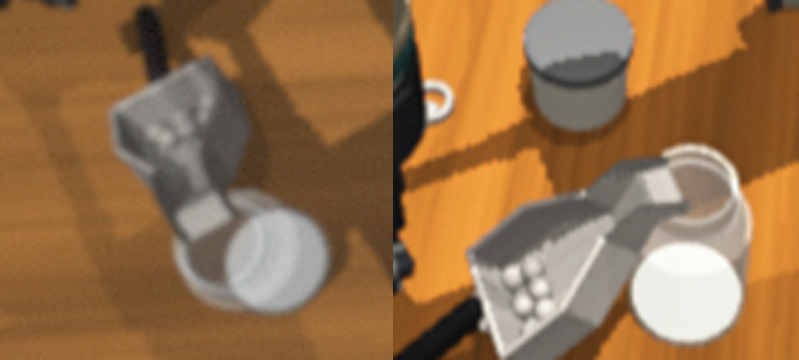

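View pics/s11b.png

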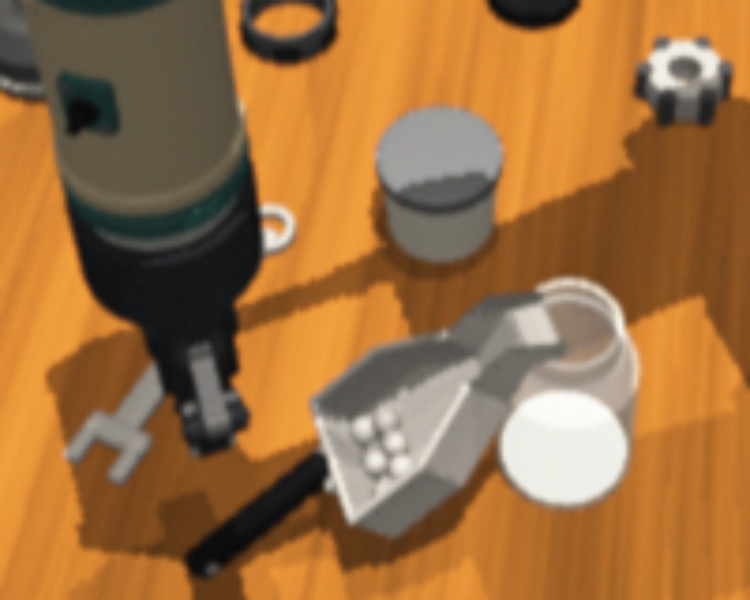

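```bash
cat > m.py <<'E'
from h import *
s=st()
S=manip.get_image('side');T=manip.get_image('top')
np.savez('/tmp/m.npz',S=cloud(S),T=cloud(T),Sp=S['pixels'],Tp=T['pixels'],Sr=S['range_z'],Tr=T['range_z'])
d=np.array([-.8926,-.4509]);n=np.array([.4509,-.8926]);J=np.array([.4325,.2975])
for nm,im in(('side',S),('top',T)):
    C=cloud(im).reshape(-1,3);r=im['range_z'].ravel()
    k=(r>0)&(C[:,2]>.006)&(C[:,2]<.30);a=(C[:,:2]-J)@d;b=(C[:,:2]-J)@n
    k&=(a>-.26)&(a<.0)&(abs(b)<.045)
    for lo in np.arange(-.26,0,.01):
        w=k&(a>=lo)&(a<lo+.01)
        if w.sum()>2:print(nm,round(lo,2),w.sum(),'b',np.round([b[w].min(),b[w].max()],4),'z',np.round([C[w,2].min(),C[w,2].max()],4))
    k=(r>0)&(C[:,2]>.108)&(C[:,2]<.122)&(np.hypot(C[:,0]-J[0],C[:,1]-J[1])<.035);q=C[k]
    print('rim box',q.min(0),q.max(0))
E
python3 m.py
```

```text
t 12.75 pos [0.5908 0.3782 0.1405] yaw -63.2 ydir [ 0.  0. -1.] F [0.39 0.18 0.41] M [-0.02  0.02 -0.02] w 0.0143 q [ 0.47  0.53  1.37 -0.    1.24  1.57]
side -0.22 80 b [-0.0198  0.0066] z [0.2564 0.2985]
side -0.21 175 b [-0.0317 -0.0011] z [0.0131 0.2992]
side -0.2 281 b [-0.0378  0.0043] z [0.0061 0.3   ]
side -0.19 386 b [-0.0449  0.0075] z [0.0062 0.2999]
side -0.18 330 b [-0.0445  0.0031] z [0.0117 0.2999]
side -0.17 326 b [-0.044   0.0045] z [0.0201 0.2997]
side -0.16 219 b [-0.0352  0.0052] z [0.0304 0.2993]
side -0.15 183 b [-0.028   0.0046] z [0.034  0.2985]
side -0.14 64 b [-0.0112  0.0037] z [0.0435 0.07  ]
side -0.13 124 b [-0.038   0.0334] z [0.05   0.0704]
side -0.12 193 b [-0.0384  0.0354] z [0.0484 0.0756]
side -0.11 256 b [-0.0389  0.0345] z [0.0367 0.084 ]
side -0.1 282 b [-0.0381  0.0346] z [0.0399 0.0919]
side -0.09 254 b [-0.0385  0.0338] z [0.0473 0.1003]
side -0.08 268 b [-0.0376  0.0329] z [0.0544 0.1079]
side -0.07 252 b [-0.0363  0.0316] z [0.0613 0.1144]
side -0.06 207 b [-0.0315  0.0265] z [0.0695 0.1209]
side -0.05 197 b [-0.0256  0.0209] z [0.078  0.12
[... 707 characters left out ...]
top -0.12 224 b [-0.0354  0.0369] z [0.0464 0.0783]
top -0.11 154 b [-0.0334  0.0366] z [0.0373 0.0854]
top -0.1 129 b [-0.0357  0.0368] z [0.0427 0.093 ]
top -0.09 141 b [-0.0348  0.0364] z [0.0491 0.1009]
top -0.08 125 b [-0.0341  0.0368] z [0.0582 0.1083]
top -0.07 137 b [-0.0324  0.0365] z [0.0641 0.1165]
top -0.06 120 b [-0.0197  0.0312] z [0.0715 0.1208]
top -0.05 102 b [-0.0157  0.0247] z [0.0763 0.1308]
top -0.04 129 b [-0.0163  0.019 ] z [0.0062 0.1353]
top -0.03 199 b [-0.0268  0.0284] z [0.0062 0.1334]
top -0.02 242 b [-0.031   0.0356] z [0.0062 0.1299]
top -0.01 147 b [-0.0341  0.0376] z [0.0066 0.126 ]
rim box [0.40699377 0.26999886 0.10802771] [0.46715647 0.32382968 0.12154343]
```

Run:
```python
from h import *
T=manip.get_image('top')
d=np.array([-.8926,-.4509]);n=np.array([.4509,-.8926]);J=np.array([.4325,.2975])
for u,v in((130,164),(128,173),(136,178),(138,163),(200,185)):
    p=onz(T,u,v,.006);print(p,(p[:2]-J)@d,(p[:2]-J)@n)
d0=np.load('/tmp/m.npz');C=d0['S'].reshape(-1,3);P=d0['Sp'].reshape(-1,3).astype(int)
a=(C[:,:2]-J)@d;b=(C[:,:2]-J)@n
k=(P.max(1)<70)&(a<-.14)&(a>-.23)&(C[:,2]<.07)&(C[:,2]>0.0)&(abs(b)<.02)
for lo in np.arange(-.22,-.14,.005):
    w=k&(a>=lo)&(a<lo+.005)
    if w.any():print('S',round(lo,3),w.sum(),np.round([b[w].min(),b[w].max(),C[w,2].min(),C[w,2].max()],4))
C=d0['T'].reshape(-1,3);P=d0['Tp'].reshape(-1,3).astype(int)
a=(C[:,:2]-J)@d;b=(C[:,:2]-J)@n
k=(P.max(1)<70)&(a<-.14)&(a>-.23)&(C[:,2]<.07)&(C[:,2]>0.0)&(abs(b)<.02)
for lo in np.arange(-.22,-.14,.005):
    w=k&(a>=lo)&(a<lo+.005)
    if w.any():print('T',round(lo,3),w.sum(),np.round([b[w].min(),b[w].max(),C[w,2].min(),C[w,2].max()],4))
```

```text
[0.67531772 0.33017684 0.006     ] -0.231473083309907 0.08031915726893116
[0.65385737 0.33435727 0.006     ] -0.2142025283084225 0.06691123446696773
[0.64064213 0.31597915 0.006     ] -0.19411991754258506 0.07735679964406124
[0.67651671 0.31189754 0.006     ] -0.22430116435785846 0.09717588932903683
[0.61425324 0.17113055 0.006     ] -0.10525295337741455 0.1947499092288368
S -0.2 19 [-0.0104  0.0031  0.0103  0.0204]
S -0.195 28 [-0.0096  0.0043  0.0061  0.024 ]
S -0.19 24 [-0.0101  0.018   0.0005  0.0266]
S -0.185 31 [-0.0098  0.0039  0.0104  0.0308]
S -0.18 29 [-0.0095  0.0018  0.0157  0.0365]
S -0.175 30 [-0.0111  0.003   0.0204  0.04  ]
S -0.17 26 [-0.0104  0.002   0.0241  0.0449]
S -0.165 31 [-0.0098  0.0025  0.0279  0.0507]
S -0.16 27 [-0.0099  0.0029  0.0309  0.0507]
S -0.155 30 [-0.0104  0.0032  0.0326  0.0543]
S -0.15 29 [-0.0094  0.0021  0.0378  0.0572]
S -0.145 29 [-0.0107  0.0043  0.0429  0.0636]
T -0.195 11 [-0.0011  0.0075  0.0155  0.0241]
T -0.19 10 [-0.0143  0.0077  0.0006  0.0278]
T -0.185 11 [-0.005   0.0078  0.0008  0.0333]
T -0.18 12 [-0.0026  0.0076  0.0008  0.0347]
T -0.175 13 [-0.004   0.0084  0.024   0.0398]
T -0.17 13 [-0.0044  0.0075  0.001   0.0452]
T -0.165 11 [-0.0056  0.0078  0.0349  0.0479]
T -0.16 13 [-0.0037  0.0074  0.0333  0.0523]
T -0.155 11 [-0.0012  0.0084  0.0391  0.0561]
T -0.15 10 [-0.0019  0.0073  0.0427  0.0578]
T -0.145 11 [-0.0002  0.0075  0.0491  0.064 ]
```

arm_command([
  [3.5,[0.7,0.4,0],0],
  [3.5,[0.9,0.45,0],0],
  [3.5,[0.6,0.3,-0.5],0],
  [3.5,[0,0,-1.5],0],
  [3.5,[0,0,-2],0],
  [3.5,[0,0,-2],0],
  [3.5,[0,0,-2],0],
  [3.5,[0,0,-1.0],0],
  [3.5,[0,0,0],0],
], grip_force=20)

```text
clock: 13.8
position: [0.6112, 0.3888, 0.0473]
ee_rot: [-0.601, 0.604, -0.371, 0.37]
contact_force: [-0.1, 0.3, -0.5]
width: 0.0351
```

Run:
```python
from h import *
s=st();d=np.array([-.8926,-.4509]);n=np.array([.4509,-.8926]);J=np.array([.4325,.2975]);p=s['position'][:2]-J;print(p@d,p@n)
save('wrist','w12.png');save('side','s12.png')
cv2.imwrite('pics/s12z.png',cv2.resize(cv2.imread('pics/s12.png')[280:410,160:330],(785,600)))
```

```text
t 13.8 pos [0.6112 0.3888 0.0473] yaw -63.2 ydir [-0.005 -0.003 -1.   ] F [-0.11  0.3  -0.5 ] M [-0.03  0.01 -0.03] w 0.0351 q [ 0.47  0.64  1.41 -0.    1.1   1.57]
-0.20065515627117148 -0.000923311894369703
```

View pics/s12z.png

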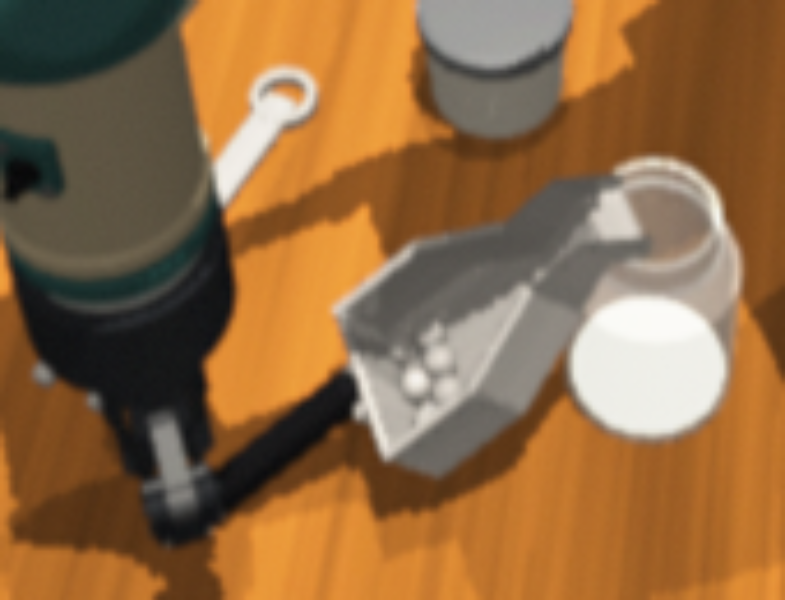

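View pics/w12.png

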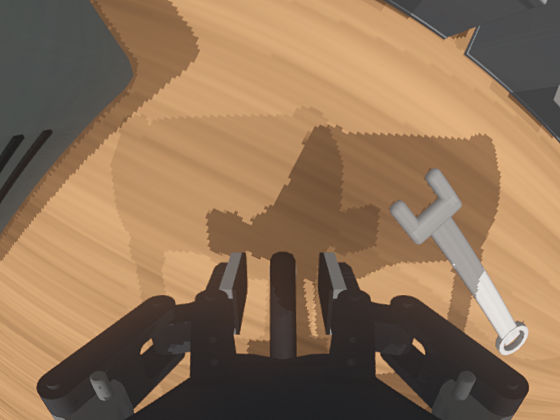

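arm_command([
  [3.5,[0.2,0.1,-1.2],0],
  [3.5,[0,0,-1.0],0],
  [3.5,[0,0,0],0],
  [1,[0,0,0],0],
  [1,[0,0,0],0],
  [1,[0,0,0],0],
  [1,[0,0,0],0],
  [1,[0,0,0],0],
], grip_force=20)

```text
clock: 14.7
position: [0.6152, 0.3908, 0.0286]
ee_rot: [0.603, -0.602, 0.37, -0.371]
contact_force: [1.4, -0.2, -2.3]
width: 0.0128
```

Run:
```python
from h import *
s=st();d=np.array([-.8926,-.4509]);n=np.array([.4509,-.8926]);J=np.array([.4325,.2975]);p=s['position'][:2]-J;print(p@d,p@n)
save('wrist','w13.png');save('side','s13.png')
cv2.imwrite('pics/s13z.png',cv2.resize(cv2.imread('pics/s13.png')[280:410,160:330],(785,600)))
```

```text
t 14.7 pos [0.6152 0.3908 0.0286] yaw -63.2 ydir [ 0.001  0.    -1.   ] F [ 1.39 -0.24 -2.34] M [ 0.05 -0.26  0.05] w 0.0128 q [ 0.47  0.66  1.42 -0.    1.06  1.57]
-0.2051661430173348 -0.0009418994138770107
```

View pics/s13z.png

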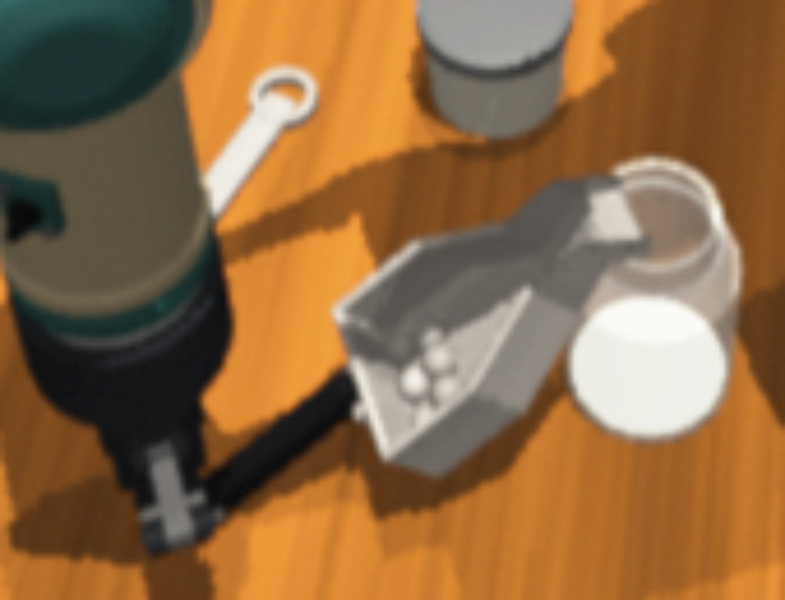

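View pics/w13.png

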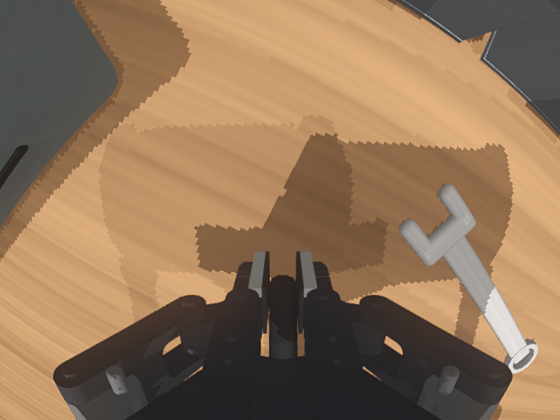

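```bash
cat > arc.py <<'E'
import numpy as np
b,u=.199,.0215
d=np.array([-.8926,-.4509])
def P(th):
    c=np.interp(th,[-37,0,13,27,50,60],[.0245,.020,.018,.0165,.0155,.0155]);h=np.interp(th,[-37,0,13,27,50,60],[.001,.003,.002,.0005,0,0])
    t=np.radians(th);return np.array([-c-(b*np.cos(t)-u*np.sin(t)),.115+h+b*np.sin(t)+u*np.cos(t)])
p0=P(-37);last=p0
print(p0)
for th in list(range(-34,62,4)):
    p=P(th);D=(p-last)*100;last=p
    print(th,'da %.2f -> [%.2f,%.2f,%.2f]'%(D[0],D[0]*d[0],D[0]*d[1],D[1]),'cum',np.round((p-p0)*100,2))
E
python3 arc.py
```

```text
[-0.19636749  0.01340947]
-34 da -0.48 -> [0.43,0.22,0.93] cum [-0.48  0.93]
-30 da -0.56 -> [0.50,0.25,1.28] cum [-1.04  2.21]
-26 da -0.47 -> [0.42,0.21,1.32] cum [-1.51  3.53]
-22 da -0.38 -> [0.34,0.17,1.35] cum [-1.89  4.88]
-18 da -0.29 -> [0.25,0.13,1.38] cum [-2.17  6.26]
-14 da -0.19 -> [0.17,0.09,1.40] cum [-2.36  7.66]
-10 da -0.09 -> [0.08,0.04,1.41] cum [-2.46  9.07]
-6 da 0.00 -> [-0.00,-0.00,1.42] cum [-2.45 10.48]
-2 da 0.10 -> [-0.09,-0.05,1.42] cum [-2.35 11.9 ]
2 da 0.21 -> [-0.18,-0.09,1.38] cum [-2.15 13.29]
6 da 0.31 -> [-0.28,-0.14,1.34] cum [-1.84 14.63]
10 da 0.40 -> [-0.36,-0.18,1.32] cum [-1.43 15.96]
14 da 0.49 -> [-0.44,-0.22,1.29] cum [-0.94 17.25]
18 da 0.57 -> [-0.51,-0.26,1.25] cum [-0.37 18.5 ]
22 da 0.66 -> [-0.59,-0.30,1.21] cum [ 0.29 19.71]
26 da 0.74 -> [-0.66,-0.34,1.17] cum [ 1.03 20.88]
30 da 0.81 -> [-0.72,-0.36,1.14] cum [ 1.84 22.01]
34 da 0.88 -> [-0.79,-0.40,1.09] cum [ 2.72 23.1 ]
38 da 0.96 -> [-0.85,-0.43,1.03] cum [ 3.68 24.13]
42 da 1.03 -> [-0.92,-0.46,0.96] cum [ 4.7  25.09]
46 da 1.09 -> [-0.97,-0.49,0.89] cum [ 5.79 25.98]
50 da 1.15 -> [-1.03,-0.52,0.81] cum [ 6.94 26.79]
54 da 1.19 -> [-1.06,-0.54,0.74] cum [ 8.13 27.52]
58 da 1.24 -> [-1.10,-0.56,0.65] cum [ 9.36 28.17]
```

arm_command([
  [1,[0.2,0.1,0.45],0],
  [1,[0.2,0.1,0.48],0],
  [1,[0.23,0.12,0.62],0],
  [1,[0.23,0.12,0.66],0],
  [1,[0,0,0],0],
])

```text
clock: 15.3
position: [0.6248, 0.3957, 0.0521]
ee_rot: [0.603, -0.601, 0.37, -0.371]
contact_force: [0.7, 0.1, -1.9]
width: 0.0129
```

```bash
python3 v.py 14
```

```text
t 15.3 pos [0.6248 0.3957 0.0521] yaw -63.2 ydir [ 0.003  0.001 -1.   ] F [ 0.75  0.07 -1.91] M [ 0.15 -0.22  0.06] w 0.0129 q [ 0.47  0.65  1.37 -0.    1.12  1.57]
```

View pics/z14.png

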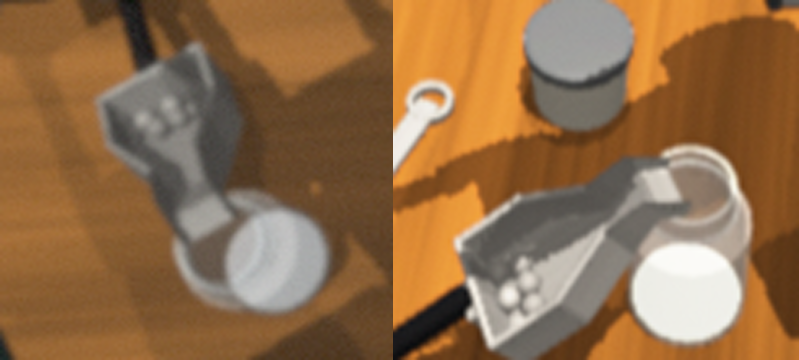

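arm_command([
  [1,[0.2,0.1,0.65],0],
  [1,[0.2,0.1,0.66],0],
  [1,[0.16,0.08,0.67],0],
  [1,[0.16,0.08,0.68],0],
  [1,[0.12,0.06,0.69],0],
  [1,[0.12,0.06,0.69],0],
  [1,[0.08,0.04,0.7],0],
  [1,[0.08,0.04,0.7],0],
  [1,[0,0,0],0],
])

```text
clock: 16.3
position: [0.6349, 0.4008, 0.1063]
ee_rot: [0.603, -0.602, 0.37, -0.371]
contact_force: [0.6, 0.6, -2.6]
width: 0.0132
```

```bash
python3 v.py 15
```

```text
t 16.3 pos [0.6349 0.4008 0.1063] yaw -63.19 ydir [ 0.001  0.001 -1.   ] F [ 0.57  0.61 -2.56] M [ 0.05 -0.17  0.05] w 0.0132 q [ 0.47  0.62  1.28 -0.    1.24  1.57]
```

View pics/z15.png

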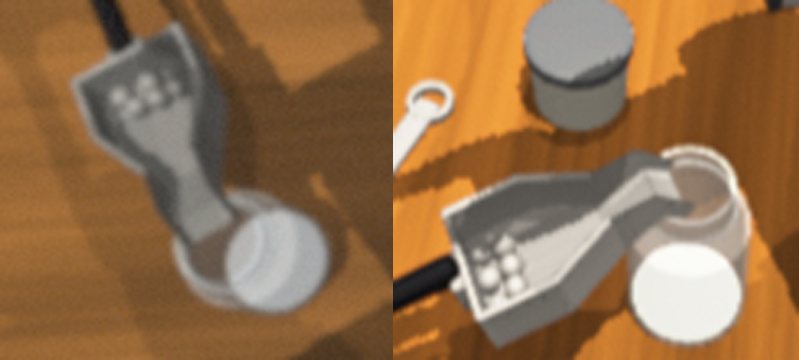

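```bash
cat > tilt.py <<'E'
from h import *
d=np.array([-.8926,-.4509]);n=np.array([.4509,-.8926]);J=np.array([.4325,.2975])
def tilt(views=('side','top')):
    for nm in views:
        im=manip.get_image(nm);C=cloud(im).reshape(-1,3);r=im['range_z'].ravel()
        a=(C[:,:2]-J)@d;b=(C[:,:2]-J)@n
        k=(r>0)&(a>-.125)&(a<-.02)&(abs(b)<.042)&(C[:,2]>.03)&(C[:,2]<.27)
        # body wall tops: max z per bin over a-range
        xs=[];zs=[]
        for lo in np.arange(-.125,-.02,.005):
            w=k&(a>=lo)&(a<lo+.005)
            if w.sum()>4: 
                i=np.argsort(C[w,2])[-3:]; xs.append(a[w][i].mean()); zs.append(C[w,2][i].mean())
        xs=np.array(xs);zs=np.array(zs);f=np.polyfit(xs,zs,1);res=zs-np.polyval(f,xs);g=abs(res)<.004
        f=np.polyfit(xs[g],zs[g],1)
        th=-np.degrees(np.arctan(f[0]))
        # top wall line 34mm above underside; crest: 18.5mm below line
        print(nm,'tilt %.1f'%th,'n',g.sum(),'wall line z at a=-.02: %.4f'%np.polyval(f,-.02),np.round(zs,3).tolist())
        k=(r>0)&(C[:,2]>.111)&(C[:,2]<.122)&(a>-.005)&(a<.03)&(abs(b)<.03);print('  far rim a max',np.percentile(a[k],98) if k.any() else None)
if __name__=='__main__': st();tilt()
E
python3 tilt.py
```

```text
t 16.4 pos [0.6346 0.4006 0.105 ] yaw -63.19 ydir [ 0. -0. -1.] F [ 1.01 -0.3  -0.68] M [ 0.12 -0.25  0.  ] w 0.0126 q [ 0.47  0.63  1.28 -0.    1.24  1.57]
side tilt -14.1 n 21 wall line z at a=-.02: 0.1404 [0.114, 0.115, 0.117, 0.119, 0.119, 0.121, 0.123, 0.123, 0.125, 0.126, 0.128, 0.129, 0.131, 0.132, 0.131, 0.134, 0.135, 0.135, 0.137, 0.14, 0.137]
  far rim a max 0.025309562768886268
top tilt -14.0 n 21 wall line z at a=-.02: 0.1405 [0.114, 0.116, 0.117, 0.119, 0.119, 0.121, 0.123, 0.125, 0.125, 0.127, 0.129, 0.13, 0.131, 0.132, 0.13, 0.133, 0.135, 0.137, 0.138, 0.139, 0.137]
  far rim a max 0.024845548962092314
```

arm_command([
  [1,[0.04,0.02,0.7],0],
  [1,[0.04,0.02,0.7],0],
  [1,[0,0,0.71],0],
  [1,[0,0,0.71],0],
  [1,[-0.05,-0.02,0.71],0],
  [1,[-0.05,-0.02,0.71],0],
  [1,[-0.09,-0.05,0.69],0],
  [1,[0,0,0],0],
])

```text
clock: 17.3
position: [0.6338, 0.4003, 0.1557]
ee_rot: [0.603, -0.602, 0.37, -0.371]
contact_force: [-0.5, -0.2, -2.4]
width: 0.0128
```

```bash
python3 tilt.py; python3 v.py 16
```

```text
t 17.3 pos [0.6338 0.4003 0.1557] yaw -63.19 ydir [ 0.002  0.001 -1.   ] F [-0.51 -0.15 -2.38] M [0.02 0.05 0.03] w 0.0128 q [ 0.47  0.59  1.22 -0.    1.33  1.57]
side tilt -0.0 n 21 wall line z at a=-.02: 0.1399 [0.14, 0.139, 0.139, 0.14, 0.139, 0.141, 0.14, 0.139, 0.14, 0.14, 0.141, 0.139, 0.139, 0.141, 0.14, 0.14, 0.139, 0.139, 0.139, 0.14, 0.141]
  far rim a max 0.02530812839752673
top tilt -0.5 n 21 wall line z at a=-.02: 0.1405 [0.139, 0.139, 0.139, 0.14, 0.14, 0.139, 0.141, 0.14, 0.141, 0.141, 0.14, 0.14, 0.14, 0.14, 0.142, 0.139, 0.139, 0.139, 0.14, 0.141, 0.141]
  far rim a max 0.025075335250119575
t 17.4 pos [0.6335 0.4002 0.1543] yaw -63.2 ydir [ 0.  0. -1.] F [-0.26 -0.11 -1.54] M [ 0.01 -0.12  0.05] w 0.0126 q [ 0.47  0.59  1.22 -0.    1.33  1.57]
```

View pics/z16.png

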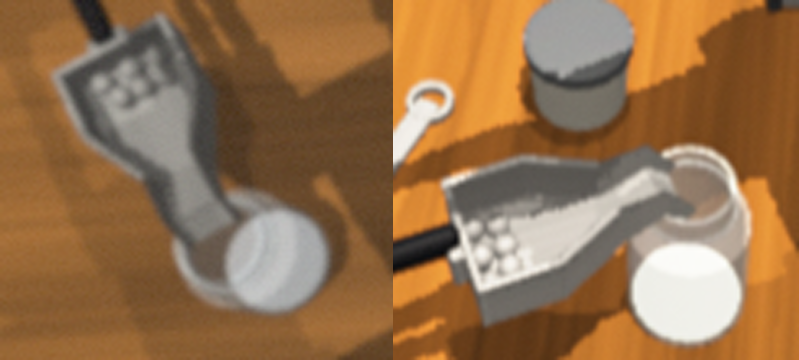

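arm_command([
  [1,[-0.09,-0.05,0.69],0],
  [1,[-0.14,-0.07,0.67],0],
  [1,[-0.14,-0.07,0.67],0],
  [1,[-0.18,-0.09,0.66],0],
  [1,[-0.18,-0.09,0.66],0],
  [1,[-0.22,-0.11,0.64],0],
  [1,[-0.22,-0.11,0.64],0],
  [1,[0,0,0],0],
])

```text
clock: 18.3
position: [0.6217, 0.3942, 0.202]
ee_rot: [0.603, -0.602, 0.37, -0.371]
contact_force: [-0.4, -0.5, -2.6]
width: 0.0129
```

```bash
python3 tilt.py; python3 v.py 17
```

```text
t 18.3 pos [0.6217 0.3942 0.202 ] yaw -63.2 ydir [ 0.001  0.001 -1.   ] F [-0.36 -0.49 -2.6 ] M [-0.02 -0.06  0.02] w 0.0129 q [ 0.47  0.54  1.18 -0.    1.41  1.57]
side tilt 13.4 n 20 wall line z at a=-.02: 0.1405 [0.17, 0.163, 0.162, 0.161, 0.16, 0.16, 0.159, 0.156, 0.156, 0.154, 0.153, 0.152, 0.151, 0.15, 0.149, 0.148, 0.146, 0.144, 0.142, 0.142, 0.141]
  far rim a max 0.02577833744689675
top tilt 13.8 n 21 wall line z at a=-.02: 0.1405 [0.169, 0.164, 0.162, 0.161, 0.16, 0.159, 0.158, 0.157, 0.157, 0.154, 0.153, 0.153, 0.152, 0.15, 0.149, 0.148, 0.146, 0.144, 0.143, 0.142, 0.142]
  far rim a max 0.024825259538014913
t 18.4 pos [0.6219 0.3943 0.2008] yaw -63.2 ydir [ 0.001  0.    -1.   ] F [ 1.39  0.27 -0.62] M [ 0.07 -0.18  0.06] w 0.0127 q [ 0.47  0.55  1.19 -0.    1.41  1.57]
```

View pics/z17.png

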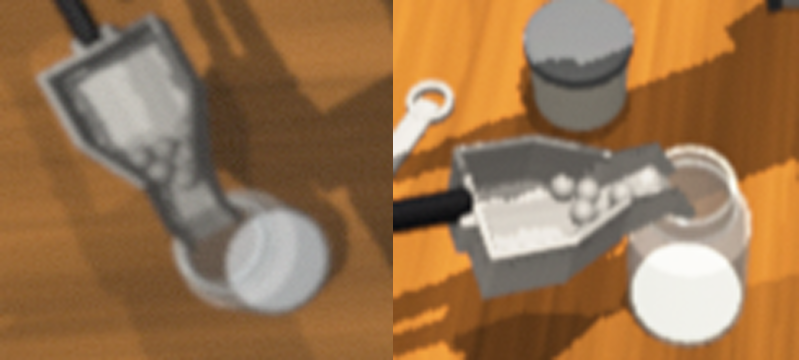

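arm_command([
  [1,[-0.26,-0.13,0.62],0],
  [1,[-0.26,-0.13,0.62],0],
  [1,[-0.3,-0.15,0.6],0],
  [1,[-0.3,-0.15,0.6],0],
  [1,[-0.33,-0.17,0.58],0],
  [1,[0,0,0],0],
])

```text
clock: 19.1
position: [0.607, 0.3869, 0.2323]
ee_rot: [0.603, -0.602, 0.37, -0.371]
contact_force: [0.5, 0.6, -1.9]
width: 0.0129
```

```bash
python3 tilt.py; python3 v.py 18
```

```text
t 19.1 pos [0.607  0.3869 0.2323] yaw -63.19 ydir [ 0.002  0.001 -1.   ] F [ 0.45  0.63 -1.89] M [ 0.13 -0.21  0.08] w 0.0129 q [ 0.47  0.5   1.18 -0.    1.45  1.57]
side tilt 25.2 n 21 wall line z at a=-.02: 0.1406 [0.193, 0.191, 0.188, 0.18, 0.177, 0.176, 0.173, 0.17, 0.169, 0.167, 0.166, 0.163, 0.161, 0.159, 0.157, 0.155, 0.153, 0.151, 0.146, 0.144, 0.143]
  far rim a max 0.025604640446525686
top tilt 24.8 n 20 wall line z at a=-.02: 0.1412 [0.193, 0.192, 0.188, 0.18, 0.178, 0.175, 0.174, 0.171, 0.169, 0.167, 0.166, 0.163, 0.162, 0.16, 0.158, 0.156, 0.153, 0.15, 0.146, 0.145, 0.143]
  far rim a max 0.024985878091644265
t 19.2 pos [0.6075 0.387  0.2312] yaw -63.2 ydir [ 0.001  0.001 -1.   ] F [ 2.17 -0.42 -1.24] M [ 0.14 -0.33 -0.04] w 0.0129 q [ 0.47  0.51  1.18 -0.    1.45  1.57]
```

View pics/z18.png

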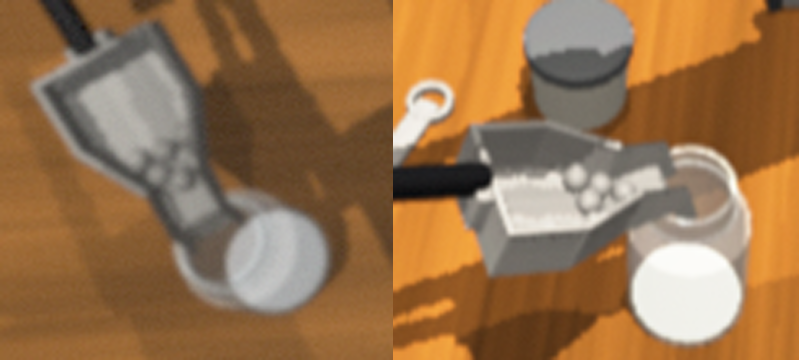

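arm_command([
  [1,[-0.33,-0.17,0.58],0],
  [1,[-0.36,-0.18,0.57],0],
  [1,[-0.36,-0.18,0.57],0],
  [1,[-0.4,-0.2,0.54],0],
  [1,[0,0,0],0],
])

```text
clock: 19.8
position: [0.5922, 0.3795, 0.2547]
ee_rot: [0.603, -0.602, 0.37, -0.371]
contact_force: [-0.3, 0.2, -2.0]
width: 0.0127
```

```bash
python3 tilt.py|cut -c1-80; python3 v.py 19
```

```text
t 19.8 pos [0.5922 0.3795 0.2547] yaw -63.19 ydir [ 0.001  0.    -1.   ] F [-0.3
side tilt 33.3 n 21 wall line z at a=-.02: 0.1431 [0.213, 0.21, 0.207, 0.204, 0.
  far rim a max 0.025784980572650607
top tilt 33.0 n 21 wall line z at a=-.02: 0.1437 [0.212, 0.209, 0.207, 0.204, 0.
  far rim a max 0.025204367586945244
t 19.9 pos [0.5927 0.3797 0.2536] yaw -63.2 ydir [ 0.001  0.    -1.   ] F [ 0.37 -0.86 -0.87] M [ 0.06 -0.12  0.02] w 0.0127 q [ 0.47  0.47  1.19 -0.    1.48  1.57]
```

View pics/z19.png

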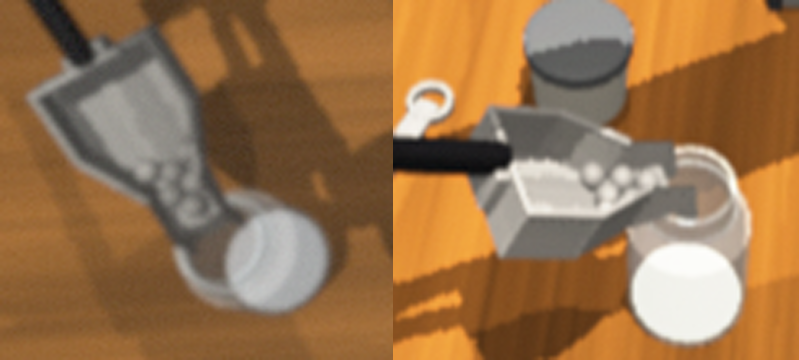

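arm_command([
  [1,[-0.4,-0.2,0.54],0],
  [1,[-0.43,-0.22,0.51],0],
  [1,[-0.43,-0.22,0.51],0],
  [1,[-0.46,-0.23,0.48],0],
  [1,[0,0,0],0],
])

```text
clock: 20.5
position: [0.575, 0.3708, 0.2751]
ee_rot: [0.603, -0.602, 0.37, -0.371]
contact_force: [-0.1, -0.2, -0.3]
width: 0.0125
```

```bash
python3 tilt.py|cut -c1-80; python3 v.py 20
```

```text
t 20.5 pos [0.575  0.3708 0.2751] yaw -63.19 ydir [ 0.001  0.001 -1.   ] F [-0.1
side tilt 41.4 n 19 wall line z at a=-.02: 0.1469 [0.237, 0.234, 0.23, 0.226, 0.
  far rim a max 0.02547744302821736
top tilt 41.4 n 20 wall line z at a=-.02: 0.1466 [0.237, 0.233, 0.228, 0.226, 0.
  far rim a max 0.024367416474447318
t 20.6 pos [0.5755 0.371  0.2741] yaw -63.19 ydir [ 0.001  0.    -1.   ] F [ 0.84 -0.35  0.15] M [ 0.09 -0.14  0.  ] w 0.0128 q [ 0.47  0.43  1.2  -0.    1.51  1.57]
```

View pics/z20.png

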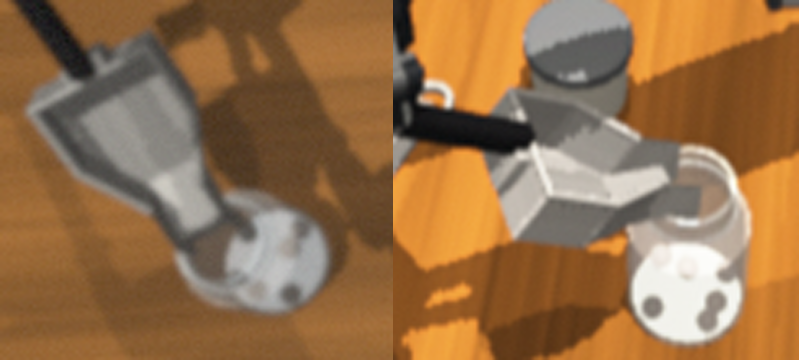

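arm_command([
  [1,[0,0,0],0],
  [1,[0,0,0],0],
  [1,[0,0,0],0],
])

```text
clock: 21.0
position: [0.5757, 0.371, 0.2735]
ee_rot: [-0.602, 0.602, -0.37, 0.371]
contact_force: [1.1, 0.6, 0.3]
width: 0.0128
```

```bash
python3 v.py 21
python3 - <<'E'
import cv2,numpy as np
t=cv2.imread('pics/t21.png');s=cv2.imread('pics/s21.png')
cv2.imwrite('pics/zz21.png',np.hstack([cv2.resize(t[225:295,95:170],(400,373),interpolation=2),cv2.resize(s[310:375,275:335],(344,373),interpolation=2)]))
E
```

```text
t 21.0 pos [0.5757 0.371  0.2735] yaw -63.2 ydir [-0. -0. -1.] F [1.13 0.55 0.3 ] M [ 0.12 -0.25  0.04] w 0.0128 q [ 0.47  0.43  1.2  -0.    1.51  1.57]
```

View pics/zz21.png

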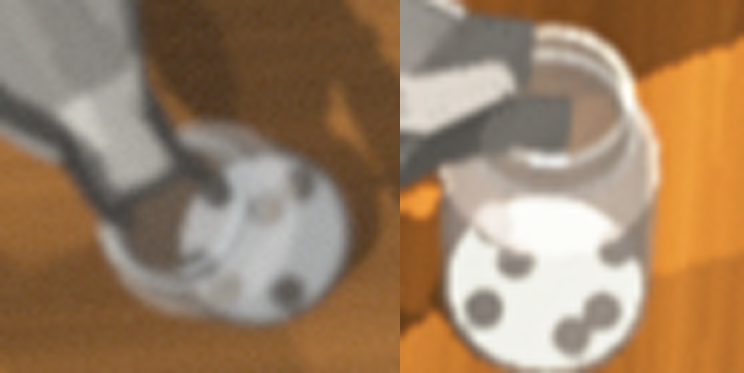

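arm_command([
  [1,[0,0,0],0],
  [1,[0,0,0],0],
  [1,[0,0,0],0],
  [1,[0,0,0.3],0],
  [1,[0,0,0.6],0],
  [1,[0,0,0.9],0],
  [1,[0,0,1.2],0],
  [1,[0,0,1.2],0],
  [1,[0,0,1.2],0],
  [1,[0,0,1.0],0],
  [1,[0,0,0],0],
], grip_force=120)

```text
clock: 22.2
position: [0.5762, 0.3713, 0.3403]
ee_rot: [0.604, -0.601, 0.37, -0.371]
contact_force: [0.0, -0.4, -1.8]
width: 0.0107
```

```bash
python3 v.py 22;cp pics/s22.png pics/s22c.png
```

```text
t 22.2 pos [0.5762 0.3713 0.3403] yaw -63.2 ydir [ 0.004  0.002 -1.   ] F [ 0.03 -0.38 -1.77] M [ 0.09 -0.07 -0.  ] w 0.0107 q [ 0.47  0.42  1.07 -0.    1.65  1.57]
```

View pics/s22c.png

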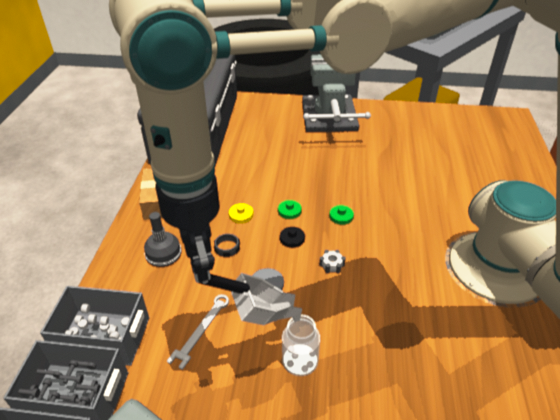

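arm_command([
  [1,[0,-1,0],0],
  [1,[0,-2,0],0],
  [1,[0,-3,0],0],
  [1,[0,-3.5,0],0],
  [1,[0,-3.5,0],0],
  [1,[0,-3.5,0],0],
  [1,[0,-3.5,0],0],
  [1,[0,-3.5,0],0],
  [1,[0,-3.5,0],0],
  [1,[0,-3.5,0],0],
  [1,[0,-3.5,0],0],
  [1,[0,-3.5,0],0],
])

```text
clock: 23.5
position: [0.5741, -0.0069, 0.3374]
ee_rot: [-0.602, 0.602, -0.371, 0.371]
contact_force: [0.6, 0.4, -2.7]
width: 0.0108
```

arm_command([
  [1,[-0.2,-3.5,0],0],
  [1,[-0.2,-3.5,0],0],
  [1,[-0.2,-3.5,0],0],
  [1,[-0.2,-3.5,0],0],
  [1,[-0.2,-3.5,-1],0],
  [1,[-0.1,-2.5,-2],0],
  [1,[0,-1.5,-2],0],
  [1,[0,-0.6,-2],0],
  [1,[0,0,-2],0],
  [1,[0,0,-2],0],
  [1,[0,0,-1.0],0],
  [1,[0,0,0],0],
])

```text
clock: 24.7
position: [0.5627, -0.2251, 0.2159]
ee_rot: [-0.602, 0.602, -0.372, 0.369]
contact_force: [0.1, -0.1, -1.5]
width: 0.0109
```

Run:
```python
from h import *
st();save('side','s23.png');save('top','t23.png')
```

```text
t 24.7 pos [ 0.5627 -0.2251  0.2159] yaw -63.25 ydir [-0.004  0.002 -1.   ] F [ 0.13 -0.06 -1.52] M [ 0.13 -0.19 -0.04] w 0.0109 q [-0.5   0.34  1.49 -0.    1.32  0.61]
```

View pics/s23.png

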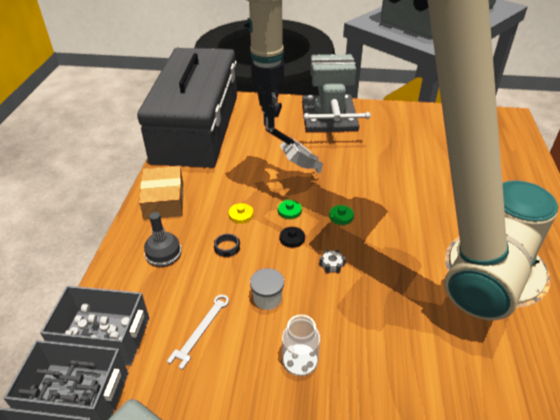

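arm_command([
  [1,[0,0,-1.2],0],
  [1,[0,0,-1.2],0],
  [1,[0,0,-0.8],0],
  [1,[0,0,-0.4],0],
  [1,[0,0,0],0],
], grip_force=120)

```text
clock: 25.3
position: [0.564, -0.2247, 0.1805]
ee_rot: [-0.602, 0.602, -0.371, 0.37]
contact_force: [-0.2, 0.4, -2.5]
width: 0.0111
```

arm_command([
  [1,[0,0,-0.2],0],
  [1,[0,0,-0.2],0],
  [1,[0,0,0],0],
], grip_force=60)

```text
clock: 25.6
position: [0.5648, -0.2251, 0.1778]
ee_rot: [0.602, -0.602, 0.37, -0.371]
contact_force: [0.3, 0.0, -2.4]
width: 0.0112
```

arm_command([
  [1,[0,0,-0.2],0],
  [1,[0,0,-0.2],0],
  [1,[0,0,0],0],
], grip_force=40)

```text
clock: 25.9
position: [0.5645, -0.225, 0.1735]
ee_rot: [-0.602, 0.602, -0.371, 0.37]
contact_force: [1.2, 1.4, -1.3]
width: 0.011
```

arm_command([
  [1,[0,0,-0.2],0],
  [1,[0,0,-0.2],0],
  [1,[0,0,0],0],
], grip_force=20)

```text
clock: 26.2
position: [0.5645, -0.225, 0.1694]
ee_rot: [-0.602, 0.602, -0.371, 0.37]
contact_force: [1.7, 0.3, -0.7]
width: 0.0113
```

Run:
```python
from h import *
st();save('side','s24.png')
cv2.imwrite('pics/s24z.png',cv2.resize(cv2.imread('pics/s24.png')[90:210,220:370],(750,600)))
```

```text
t 26.2 pos [ 0.5645 -0.225   0.1694] yaw -63.2 ydir [-0.  0. -1.] F [ 1.67  0.34 -0.67] M [ 0.07 -0.24  0.03] w 0.0113 q [-0.49  0.38  1.56 -0.    1.21  0.61]
```

View pics/s24z.png

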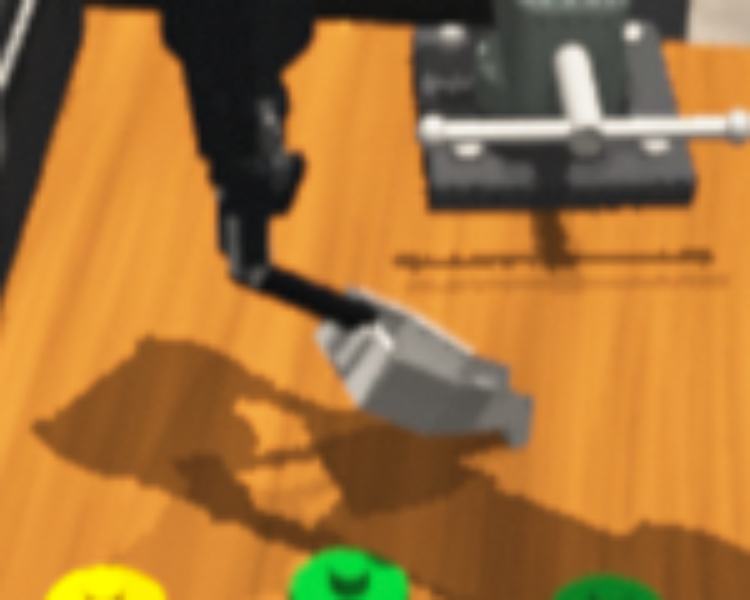

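arm_command([
  [1,[0.5,0.25,-0.6],0],
  [1,[0.5,0.25,-0.6],0],
  [1,[1.0,0.5,-1.15],0],
  [1,[0.58,0.29,-1.03],0],
  [1,[0.58,0.29,-1.03],0],
  [1,[0.58,0.29,-1.03],0],
  [1,[0.4,0.2,-1.13],0],
  [1,[0.4,0.2,-1.13],0],
  [1,[0.4,0.2,-1.13],0],
  [1,[0.3,0.15,-0.8],0],
  [1,[0,0,0],0],
])

```text
clock: 27.35
position: [0.6162, -0.1982, 0.0716]
ee_rot: [-0.602, 0.602, -0.372, 0.369]
contact_force: [1.0, 0.9, 1.4]
width: 0.0108
```

Run:
```python
from h import *
st();save('side','s25.png')
cv2.imwrite('pics/s25z.png',cv2.resize(cv2.imread('pics/s25.png')[90:210,220:370],(750,600)))
```

```text
t 27.35 pos [ 0.6162 -0.1982  0.0716] yaw -63.19 ydir [-0.003  0.001 -1.   ] F [1.03 0.86 1.43] M [ 0.01  0.07 -0.04] w 0.0108 q [-0.42  0.52  1.58  0.    1.04  0.68]
```

View pics/s25z.png

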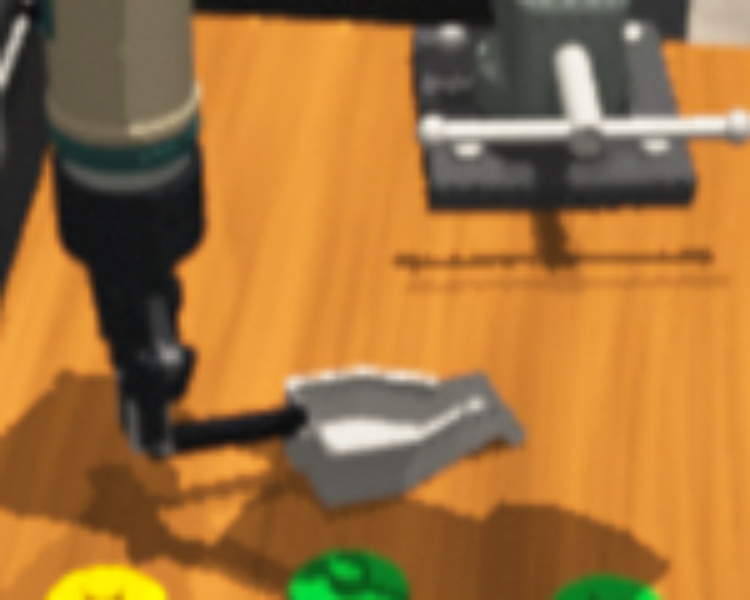

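arm_command([
  [1,[0.1,0.05,-0.5],0],
  [1,[0,0,-0.5],0],
  [1,[0,0,-0.4],0],
  [1,[0,0,-0.2],0],
  [1,[0,0,0],0],
])

```text
clock: 27.9
position: [0.6177, -0.1982, 0.057]
ee_rot: [-0.602, 0.602, -0.371, 0.37]
contact_force: [0.4, 1.1, 1.1]
width: 0.0111
```

arm_command([
  [1,[0,0,-0.2],0],
  [1,[0,0,-0.1],0],
  [1,[0,0,0],0],
])

```text
clock: 28.2
position: [0.6187, -0.1985, 0.0549]
ee_rot: [0.602, -0.602, 0.37, -0.371]
contact_force: [2.5, 1.7, 4.4]
width: 0.0109
```

Run:
```python
from h import *
st();im=save('side','s26.png')
cv2.imwrite('pics/s26z.png',cv2.resize(cv2.imread('pics/s26.png')[90:210,220:370],(750,600)))
d=np.array([-.8926,-.4509]);n=np.array([.4509,-.8926]);g=manip.get_state()['position'][:2]
C=cloud(im).reshape(-1,3);a=(C[:,:2]-g)@d;b=(C[:,:2]-g)@n
for lo in np.arange(.03,.24,.015):
    w=(a>lo)&(a<lo+.015)&(abs(b)<.045)&(C[:,2]<.1)
    print(round(lo,3),round(np.sort(C[w,2])[-3:].mean(),4),end=' ')
```

```text
t 28.2 pos [ 0.6187 -0.1985  0.0549] yaw -63.19 ydir [ 0.002 -0.001 -1.   ] F [2.52 1.74 4.36] M [ 0.18 -0.26  0.03] w 0.0109 q [-0.42  0.54  1.6   0.    1.01  0.69]
0.03 0.0429 0.045 0.0418 0.06 0.0434 0.075 0.0432 0.09 0.0391 0.105 0.0369 0.12 0.0378 0.135 0.0375 0.15 0.0373 0.165 0.0375 0.18 0.0367 0.195 0.0359 0.21 0.0258 0.225 0.0033
```

View pics/s26z.png

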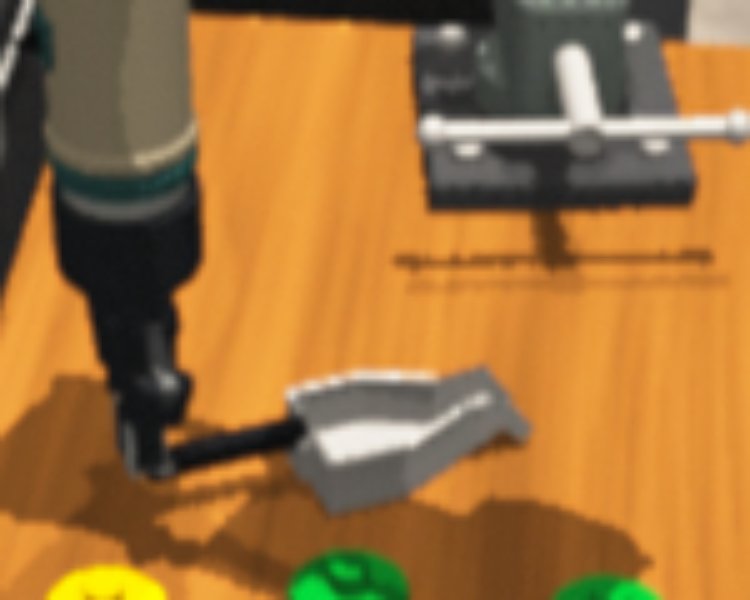

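arm_command([
  [2.5,[0,0,0.1],0],
  [3.5,[0,0,0],0],
  [4,[0,0,0],0],
  [4,[0,0,0],0],
  [4,[0,0,1.5],0],
  [4,[0,0,3],0],
  [4,[0,0,4],0],
  [4,[0,0,4],0],
  [4,[0,0,0],0],
], grip_force=20)

```text
clock: 29.15
position: [0.6211, -0.1999, 0.1868]
ee_rot: [0.603, -0.602, 0.366, -0.375]
contact_force: [0.8, 0.2, -0.3]
width: 0.0401
```

Run:
```python
from h import *
st();im=save('side','s27.png');T=save('top','t27.png')
J=np.array([.4325,.2975])
for nm,I in(('S',im),('T',T)):
    C=cloud(I).reshape(-1,3);r=I['range_z'].ravel()
    for n2,c0,z0,z1 in(('cap',(.484,-.035),.009,.04),('capknob',(.484,-.035),.026,.04),('rim',J,.110,.122)):
        k=(r>0)&(np.hypot(C[:,0]-c0[0],C[:,1]-c0[1])<.045)&(C[:,2]>z0)&(C[:,2]<z1);q=C[k]
        if len(q)>4:print(nm,n2,len(q),np.round(q.min(0),4),np.round(q.max(0),4),np.round((q.min(0)+q.max(0))/2,4),np.round(q.mean(0),4))
```

```text
t 29.15 pos [ 0.6211 -0.1999  0.1868] yaw -63.2 ydir [ 0.011 -0.005 -1.   ] F [ 0.84  0.16 -0.33] M [-0.07 -0.08  0.04] w 0.0401 q [-0.42  0.42  1.44 -0.    1.27  0.69]
S cap 382 [ 0.4512 -0.0634  0.0091] [ 0.5134 -0.0014  0.032 ] [ 0.4823 -0.0324  0.0206] [ 0.4816 -0.0288  0.0163]
S capknob 50 [ 0.4713 -0.0447  0.0265] [ 0.4913 -0.0228  0.032 ] [ 0.4813 -0.0338  0.0293] [ 0.4815 -0.0321  0.0296]
S rim 181 [0.4058 0.2719 0.11  ] [0.4573 0.3251 0.1187] [0.4315 0.2985 0.1144] [0.4315 0.2994 0.1136]
T cap 631 [ 0.4529 -0.067   0.0092] [ 0.5152 -0.0053  0.0346] [ 0.484  -0.0362  0.0219] [ 0.4824 -0.0358  0.0169]
T capknob 71 [ 0.4742 -0.0447  0.0266] [ 0.4917 -0.0269  0.0346] [ 0.4829 -0.0358  0.0306] [ 0.483  -0.0358  0.0312]
```

View pics/s27.png

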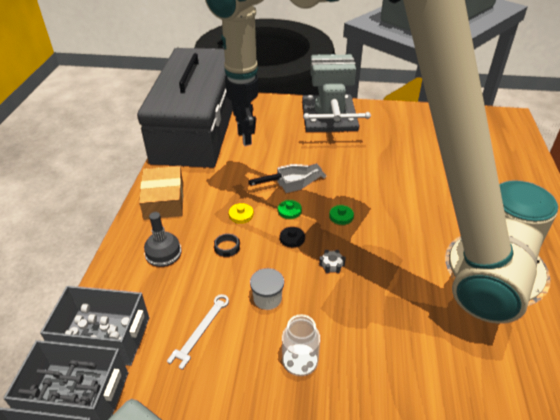

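View pics/t27.png

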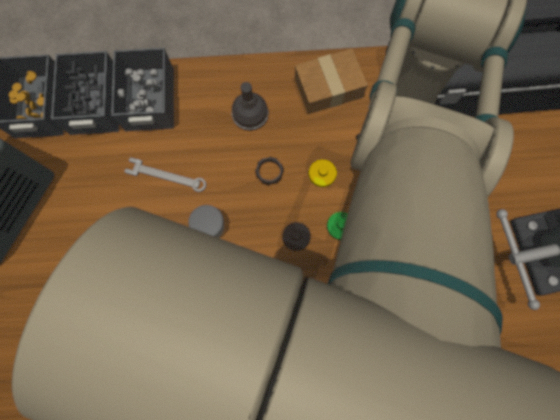

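arm_command([
  [4,[-1.4,1.7,0],0],
  [4,[-2.2,2.6,0],0],
  [4,[-2.3,2.8,-1],0],
  [4,[-2.3,2.8,-2],0],
  [4,[-2.3,2.8,-2],0],
  [4,[-1.8,2.1,-2],0],
  [4,[-1.0,1.2,-1.5],0],
  [4,[-0.5,0.6,-0.5],0],
  [4,[0,0,0],0],
  [4,[0,0,0],0],
])

```text
clock: 30.25
position: [0.481, -0.0329, 0.0904]
ee_rot: [0.602, -0.602, 0.37, -0.371]
contact_force: [-0.3, -0.1, -0.2]
width: 0.0398
```

Run:
```python
from h import *
st();save('wrist','w28.png')
```

```text
t 30.25 pos [ 0.481  -0.0329  0.0904] yaw -63.2 ydir [ 0.001 -0.001 -1.   ] F [-0.27 -0.14 -0.18] M [-0.02 -0.02 -0.06] w 0.0398 q [-0.21  0.29  1.93 -0.    0.92  0.89]
```

View pics/w28.png

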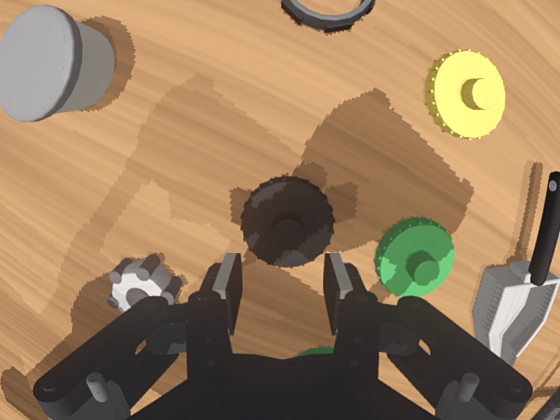

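arm_command([
  [4,[0.2,-0.15,-1],0],
  [4,[0,0,-1.7],0],
  [4,[0,0,-1.5],0],
  [4,[0,0,0],0],
])

```text
clock: 30.7
position: [0.4811, -0.0342, 0.0466]
ee_rot: [-0.602, 0.603, -0.372, 0.37]
contact_force: [-0.4, 0.3, -0.9]
width: 0.04
```

Run:
```python
from h import *
st();save('wrist','w29.png')
```

```text
t 30.7 pos [ 0.4811 -0.0342  0.0466] yaw -63.24 ydir [-0.003  0.001 -1.   ] F [-0.43  0.34 -0.86] M [-0.02  0.05  0.01] w 0.04 q [-0.22  0.35  1.98 -0.    0.81  0.89]
```

View pics/w29.png

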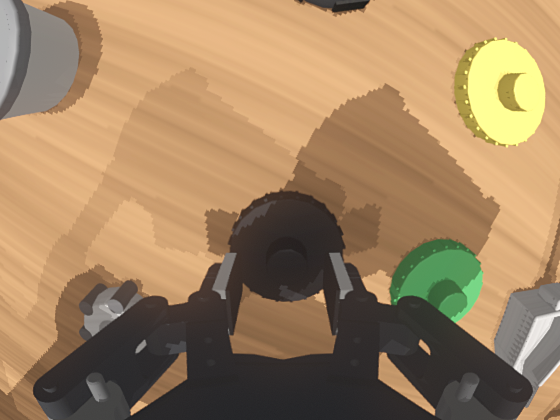

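arm_command([
  [4,[0.1,0,-0.7],0],
  [4,[0,0,-0.35],0],
  [4,[0,0,0],0],
  [1.5,[0,0,0],0],
  [1.5,[0,0,0],0],
  [1.5,[0,0,0],0],
  [1.5,[0,0,0],0],
  [1.5,[0,0,0],0],
], grip_force=40)

```text
clock: 31.55
position: [0.4832, -0.0339, 0.0383]
ee_rot: [0.602, -0.602, 0.37, -0.371]
contact_force: [-1.1, 1.1, 4.6]
width: 0.0191
```

Run:
```python
from h import *
st();save('wrist','w30.png');S=save('side','s30.png')
C=cloud(S).reshape(-1,3);r=S['range_z'].ravel()
k=(r>0)&(np.hypot(C[:,0]-.483,C[:,1]+.0345)<.04)&(C[:,2]>.009)&(C[:,2]<.02);q=C[k];print(np.percentile(q,[1,99],axis=0))
```

```text
t 31.55 pos [ 0.4832 -0.0339  0.0383] yaw -63.19 ydir [ 0.001 -0.    -1.   ] F [-1.15  1.13  4.57] M [-0.02  0.15 -0.02] w 0.0191 q [-0.21  0.36  1.99 -0.    0.79  0.89]
[[ 0.45122773 -0.05260414  0.00925653]
 [ 0.50984574 -0.00216733  0.01805544]]
```

View pics/w30.png

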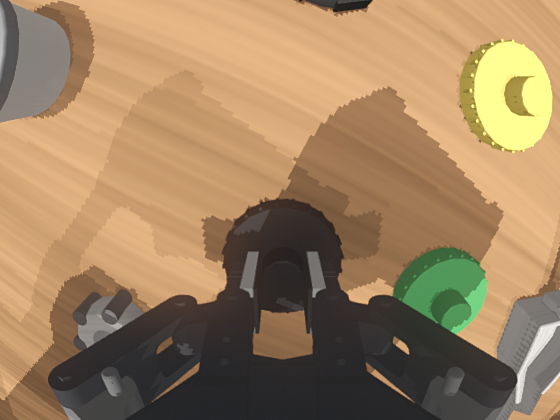

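arm_command([
  [1.5,[0,0,1],0],
  [1.5,[0,0,2.5],0],
  [1.5,[0,0.5,3.5],0],
  [1.5,[-0.3,1.5,3],0],
  [1.5,[-0.4,2.5,2.5],0],
  [1.5,[-0.5,3.3,1.3],0],
  [1.5,[-0.5,3.5,0.5],0],
  [1.5,[-0.5,3.5,0],0],
  [1.5,[-0.5,3.5,0],0],
  [1.5,[-0.5,3.5,0],0],
  [1.5,[-0.5,3.5,0],0],
  [1.5,[-0.5,3,0],0],
])

```text
clock: 32.85
position: [0.4403, 0.2508, 0.1811]
ee_rot: [0.603, -0.602, 0.37, -0.37]
contact_force: [-0.0, 0.2, -0.5]
width: 0.0192
```

arm_command([
  [1.5,[-0.4,2.4,0],0],
  [1.5,[-0.2,1.5,0],0],
  [1.5,[0,0.5,0],0],
  [1.5,[0,0,0],0],
  [1.5,[0,0,0],0],
])

```text
clock: 33.35
position: [0.4351, 0.2922, 0.1808]
ee_rot: [-0.602, 0.603, -0.371, 0.371]
contact_force: [1.3, -0.1, -1.3]
width: 0.0194
```

```bash
cat > cj.py <<'E'
from h import *
s=st();g=s['position']
S=save('side','scj.png');T=save('top','tcj.png')
for nm,I in(('S',S),('T',T)):
    C=cloud(I).reshape(-1,3);r=I['range_z'].ravel();P=I['pixels'].reshape(-1,3).astype(int)
    zs=g[2]-.0383
    k=(r>0)&(np.hypot(C[:,0]-g[0],C[:,1]-g[1])<.045)&(C[:,2]>zs+.008)&(C[:,2]<zs+.0185);q=C[k]
    if len(q)>9: print(nm,'cap',len(q),np.round(q.min(0),4),np.round(q.max(0),4),np.round((q.min(0)+q.max(0))/2,4))
    k=(r>0)&(np.hypot(C[:,0]-.4325,C[:,1]-.2975)<.045)&(C[:,2]>.0)&(C[:,2]<.118);q=C[k]
    if len(q)>9: print(nm,'jar',len(q),np.round(q.min(0),4),np.round(q.max(0),4),np.round((q.min(0)+q.max(0))/2,4))
t=T['pixels'][200:300,80:200,::-1];s=S['pixels'][260:380,230:370,::-1]
cv2.imwrite('pics/zcj.png',np.hstack([cv2.resize(t,(396,330),interpolation=2),cv2.resize(s,(385,330),interpolation=2)]))
E
python3 cj.py
```

```text
t 33.35 pos [0.4351 0.2922 0.1808] yaw -63.23 ydir [-0.    -0.001 -1.   ] F [ 1.32 -0.12 -1.32] M [ 0.03 -0.   -0.02] w 0.0194 q [ 0.46  0.25  1.72 -0.    1.17  1.56]
S cap 525 [0.4022 0.2711 0.1505] [0.465  0.3248 0.1606] [0.4336 0.2979 0.1555]
S jar 1790 [0.388  0.2636 0.    ] [0.4755 0.3418 0.1171] [0.4318 0.3027 0.0585]
T cap 426 [0.4035 0.2593 0.1507] [0.4537 0.3182 0.1609] [0.4286 0.2887 0.1558]
T jar 934 [0.3892 0.2539 0.    ] [0.4773 0.3308 0.1179] [0.4333 0.2924 0.059 ]
```

View pics/zcj.png

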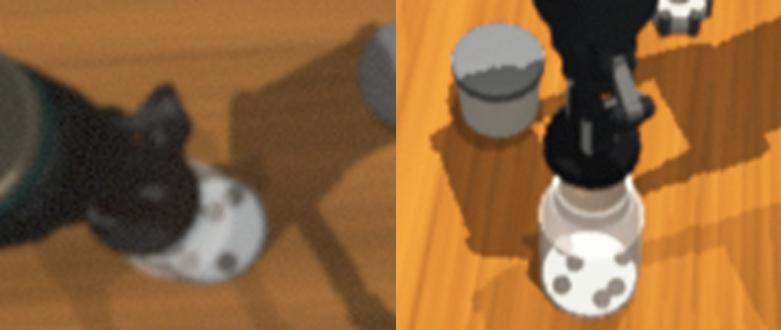

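arm_command([
  [1.5,[-0.1,0.25,0],0],
  [1.5,[-0.12,0.3,0],0],
  [1.5,[0,0,-0.6],0],
  [1.5,[0,0,-0.8],0],
  [1.5,[0,0,-0.5],0],
  [1.5,[0,0,0],0],
])

```text
clock: 34.05
position: [0.432, 0.2982, 0.1605]
ee_rot: [-0.601, 0.603, -0.371, 0.37]
contact_force: [-0.1, 0.6, 0.4]
width: 0.0193
```

```bash
python3 cj.py
```

```text
t 34.05 pos [0.432  0.2982 0.1605] yaw -63.19 ydir [-0.002 -0.001 -1.   ] F [-0.13  0.59  0.4 ] M [-0.    0.01  0.03] w 0.0193 q [ 0.47  0.27  1.75 -0.    1.13  1.57]
S cap 507 [0.3991 0.2785 0.1302] [0.4604 0.3309 0.1406] [0.4297 0.3047 0.1354]
S jar 1490 [0.3876 0.2754 0.    ] [0.4759 0.3421 0.114 ] [0.4317 0.3087 0.057 ]
T cap 402 [0.4012 0.2654 0.1303] [0.4522 0.324  0.1406] [0.4267 0.2947 0.1355]
T jar 900 [0.3885 0.2533 0.    ] [0.4772 0.3309 0.1086] [0.4329 0.2921 0.0543]
```

View pics/zcj.png

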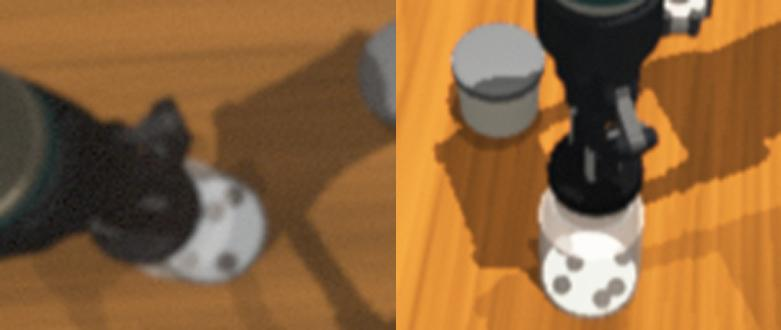

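arm_command([
  [1.5,[0.12,-0.05,0],0],
  [1.5,[0,0,-0.3],0],
  [1.5,[0,0,-0.3],0],
  [1.5,[0,0,0],0],
])

```text
clock: 34.55
position: [0.4336, 0.298, 0.1554]
ee_rot: [-0.602, 0.603, -0.371, 0.37]
contact_force: [0.5, 0.0, -0.8]
width: 0.0194
```

arm_command([
  [1.5,[0,0,-0.3],0],
  [1.5,[0,0,-0.3],0],
  [1.5,[0,0,0],0],
])

```text
clock: 34.85
position: [0.4336, 0.298, 0.1493]
ee_rot: [-0.602, 0.603, -0.371, 0.37]
contact_force: [0.9, 0.3, -0.5]
width: 0.0192
```

arm_command([
  [1.5,[0,0,-0.3],0],
  [1.5,[0,0,-0.2],0],
  [1.5,[0,0,0],0],
])

```text
clock: 35.15
position: [0.4337, 0.298, 0.1445]
ee_rot: [-0.602, 0.603, -0.371, 0.37]
contact_force: [0.6, -0.4, -0.4]
width: 0.0195
```

arm_command([
  [1.5,[0,0,-0.15],0],
  [1.5,[0,0,-0.1],0],
  [1.5,[0,0,0],0],
])

```text
clock: 35.45
position: [0.4339, 0.2981, 0.1422]
ee_rot: [-0.602, 0.602, -0.371, 0.37]
contact_force: [0.3, -1.0, 0.5]
width: 0.0192
```

arm_command([
  [1.5,[0,0,-0.1],0],
  [1.5,[0,0,0],0],
])

```text
clock: 35.65
position: [0.434, 0.2982, 0.1413]
ee_rot: [0.602, -0.602, 0.37, -0.371]
contact_force: [0.9, -0.1, 0.2]
width: 0.0192
```

arm_command([
  [1.5,[0,0,-0.1],0],
  [1.5,[0,0,0],0],
])

```text
clock: 35.85
position: [0.4341, 0.2982, 0.1413]
ee_rot: [0.602, -0.602, 0.37, -0.371]
contact_force: [-1.0, -0.4, 5.0]
width: 0.0193
```

```bash
python3 cj.py
```

```text
t 35.85 pos [0.4341 0.2982 0.1413] yaw -63.19 ydir [ 0.001  0.    -1.   ] F [-0.99 -0.43  5.  ] M [-0.13  0.18 -0.  ] w 0.0193 q [ 0.47  0.29  1.77 -0.    1.08  1.57]
S cap 486 [0.4004 0.2782 0.111 ] [0.4633 0.3303 0.1213] [0.4319 0.3042 0.1161]
S jar 1732 [0.3876 0.2737 0.    ] [0.4763 0.3418 0.118 ] [0.4319 0.3077 0.059 ]
T cap 388 [0.4029 0.2653 0.1115] [0.4535 0.3246 0.1213] [0.4282 0.2949 0.1164]
T jar 1041 [0.3883 0.2536 0.    ] [0.4775 0.3333 0.118 ] [0.4329 0.2934 0.059 ]
```

View pics/zcj.png

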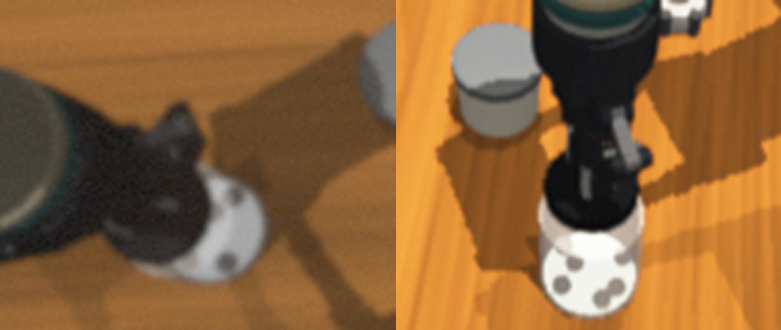

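arm_command([
  [1.5,[0,0,0.05],0],
  [2.2,[0,0,0],0],
  [3,[0,0,0],0],
  [4,[0,0,0],0],
  [4,[0,0,0],0],
  [4,[0,0,0.8],0],
  [4,[0,0,2],0],
  [4,[0,0,3],0],
  [4,[0,0,4],0],
  [4,[0,0,4],0],
  [4,[0,0,3],0],
  [4,[0,0,0],0],
], grip_force=20)

```text
clock: 37.15
position: [0.436, 0.2993, 0.3145]
ee_rot: [0.606, -0.599, 0.368, -0.372]
contact_force: [0.9, -0.1, -0.4]
width: 0.0399
```

arm_command([
  [4,[-1,-2,1],0],
  [4,[-1,-4,0],0],
  [4,[-1,-4,0],0],
  [4,[-1,-4,0],0],
  [4,[-1,-4,0],0],
  [4,[-1,-4,0],0],
  [4,[0,0,0],0],
])

```text
clock: 37.85
position: [0.3722, 0.0744, 0.3185]
ee_rot: [-0.6, 0.602, -0.372, 0.372]
contact_force: [0.7, 1.2, 1.1]
width: 0.0398
```

Run:
```python
from h import *
st();S=save('side','s40.png');T=save('top','t40.png')
for nm,I in(('S',S),('T',T)):
    C=cloud(I).reshape(-1,3);r=I['range_z'].ravel()
    h=np.hypot(C[:,0]-.4325,C[:,1]-.2975)<.045
    for n2,z0,z1 in(('skirt top',.1145,.122),('knob top',.130,.140)):
        k=(r>0)&h&(C[:,2]>z0)&(C[:,2]<z1);q=C[k]
        if len(q)<5: print(nm,n2,len(q));continue
        A=np.c_[q[:,:2]-q[:,:2].mean(0),np.ones(len(q))];f=np.linalg.lstsq(A,q[:,2],rcond=None)[0]
        print(nm,n2,len(q),np.round((q.min(0)+q.max(0))/2,4),np.round(q.mean(0),4),'slope deg',np.degrees(f[:2]).round(1))
    k=(r>0)&h&(C[:,2]<.09)&(C[:,2]>.02);q=C[k];print(nm,'body',np.round(q.min(0),4),np.round(q.max(0),4))
cv2.imwrite('pics/z40.png',cv2.resize(S['pixels'][290:390,250:350,::-1],(600,600),interpolation=2))
```

```text
t 37.85 pos [0.3722 0.0744 0.3185] yaw -63.55 ydir [-0.001 -0.003 -1.   ] F [0.7  1.23 1.09] M [-0.02  0.   -0.04] w 0.0398 q [ 0.02 -0.06  1.73 -0.    1.48  1.13]
S skirt top 643 [0.4318 0.299  0.1179] [0.4322 0.3018 0.1174] slope deg [-0.2  0.2]
S knob top 96 [0.4318 0.299  0.1338] [0.4319 0.3    0.1333] slope deg [ 2.9 -1. ]
S body [0.3957 0.2833 0.0204] [0.467  0.3352 0.09  ]
T skirt top 0
T knob top 0Traceback (most recent call last):
  File "<stdin>", line 11, in <module>
    return umr_minimum(a, axis, None, out, keepdims, initial, where)
ValueError: zero-size array to reduction operation minimum which has no identity
```

View pics/s40.png

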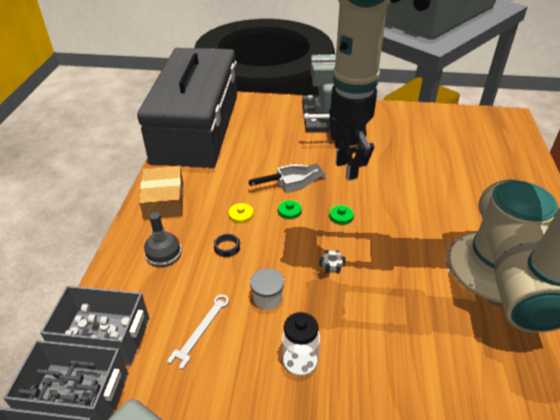

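View pics/t40.png

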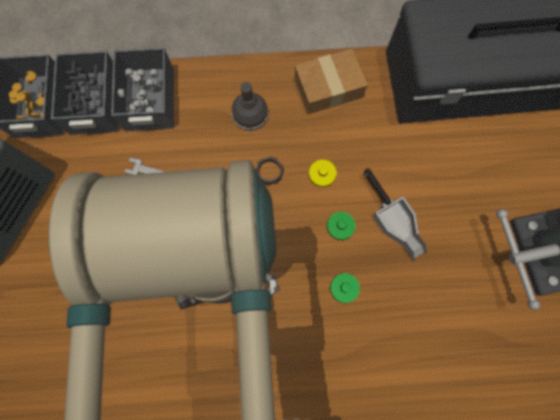

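```bash
python3 -c "
from rig import manip
print(manip.sign_off())"
```

```text
the job is handed in; nothing more can be done
None
```

I handed the job in at about 38 s. All six balls are in the jar, the pan stands flat and released near where it started, and the cap is fully down on the jar. One slip along the way may have broken the tilt rule.

**The slip:** The arm can't tilt the tool, so I meant to let the handle turn in a loose grip with the lip already resting in the jar. I loosened too far and the handle dropped onto the bench. The pan then leaned handle-down at about 37°, still holding all six balls, with the spout hooked on the rim.
- **Why it matters:** a tilt over 26° is only allowed while the lip is inside the mouth, and my estimate put the lip tip close to the 1 mm limit. I couldn't measure it directly, so I can't rule out that this counted as a failure.

**Recovery:** I picked up the end of the handle with a light grip. I brought the pan back to level with the lip in the mouth, then tilted it to about 41°, and the balls ran in.

**Final checks:**
- **Balls:** the enlarged side view after the pour showed six in the jar.
- **Cap:** its skirt top measured 118 mm high, as expected when fully down, and looked level. It sat within about 1 mm of the jar's centre.
- **Pan:** its wall tops were even just before I let go. It was still standing in the last pictures.
- **Other items:** the tub, wrench, cage and race looked unmoved, though I didn't measure them at the end.
- **Not checked:** in the last top view the arm hid the jar, so the final cap measurement comes from the side camera alone.

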